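Restock the classroom kit box

ROBOT

A 6-joint arm with a two-finger parallel gripper is mounted at the origin on the work surface. World frame = base frame: x ahead of the robot, y to its left, z up, the work surface at z = 0. Lengths are in m, angles in degrees, forces in N, time in s.
With the tool pointing down it reaches from about 0.375 to 0.9 m from the base axis. Payload 3.1 kg.
Tool frame: the origin (TCP) lies at the very end of the fingers, on their centre line; the grasp point (between the pads) lies 19 mm behind it; z points along the fingers, y is the direction in which the jaws open and shut (so a half turn about z gives the same grasp; the last joint's range is limited). The gripper opens to 87 mm and grips with 3 to 60 N. Pads are 19 mm wide; open, the fingers measure 117 mm over their backs; the gripper's body (75 mm by 190 mm) begins 51 mm behind the grasp point.
Start: joints at [60.361, 30.224, 82.088, -0, 67.689, -10.227], TCP at [0.208, 0.589, 0.223] pointing down, gripper open.
Joint ranges: [-176.69, 176.69], [-43.24, 126.21], [12.49, 139.97], [-82, 262], [0, 151.66], [-163.58, 163.58]. Speed limits (degrees/s): [159.86, 159.86, 180, 180, 180, 180].

INTERFACE

Orientations are given as a 3x3 rotation matrix whose columns are the frame's x, y, z axes.
In Python, from rig import readout, capture, camera_model, bot, spot_in, regions_of gives the robot as it stands.
- The arm moves only by the tool send_rows, never from a script. Its argument "moves" is a list that holds one entry, the list of rows, each a list of 7 numbers: the turn, a rotation vector about the tool's x, y, z in degrees, then the shift along the tool's x, y, z in cm, then the opening, from -1 (shut) to 1 (fully open). A call has exactly 5 rows; each row shifts and turns the commanded pose from where the row before left it, along the tool's axes as they then stand; what a row does not reach is not made up. A row lasts 1/10 s, in which the tool goes at most 50 mm and 8.59 degrees, less where a joint would pass 70% of its speed; a pose out of reach is approached as far as the arm can. A call with a gripper value outside its range is refused whole. The fingers move at their own pace and stop on an object; the grip force is fixed at half the most. Time passes only in rows, so rows that do not move let the fingers close, or fill a call up. It gives the time, the measured TCP pose, the force and the opening at its end, in the units of the state.
- readout.read_state(): the state, without advancing time (a new reading comes with each control period).
- capture(name): name is "scene" or "top" or "wrist"; returns the picture (384x512x3 uint8, blue, green, red); there is no depth.
- camera_model(name): a dict with "camera_matrix" (3x3 intrinsics, pixels), "k1" (the pictures are not rectified: a ray, as slopes to the right and down, at radius r is drawn at 1 + k1 r^2 times it, then the intrinsics apply), "pose" (4x4, takes a point from camera to world coordinates). Camera axes: x right, y up, looking along -z (the intrinsics and any distortion apply to the point x, -y, -z); pixel columns grow to the right and rows downward; lengths in m; the calibration is good to about 2 mm. A picture is of the moment at which its call begins: read the wrist's pose just before it. camera_model takes no time and is no camera call; for the wrist camera it gives the pose at the moment of the call.
- bot.hand_in(): hands the job in, once; it reports no verdict.
Trained networks look in the newest picture that a camera, given by its name, has taken for a name from the list of things; names that differ only in an ending like _2 or _b are one class to them, and where a whole thing is asked for, a point or a joint stands for the part that bears it (a point fixed in the world has none). Each returns a list of dicts, best first, with "p" (0 to 1); they miss things now and then, are a little off and sometimes report something else, mostly with a low value. They report only what shows in the picture. A call takes as long as a camera call. They do not tell look-alikes from the thing itself.
- spot_in(camera, thing): "location" ([x, y, z] in m, in world coordinates, good to about 4 mm: the middle of the surface that is visible of it).
- regions_of(camera, thing): "mask" (384x512 bool, what is visible of it).
The state is a dict: "time_s": time; "joint_positions": joint angles; "qvel": joint speeds; "tau": joint torques, N m; "position": TCP position; "tcp_rot": TCP orientation; "force": force on the tool from outside, world axes, zero at the start; "moment": the same for the moment, N m; "opening": opening from 0.0 (shut) to 1.0 (fully open).
Only numpy, scipy, OpenCV 4.12 (cv2) and the standard library are available. Lean on these libraries where they do the work, as an engineer would, in place of code of your own. Each camera call takes 0.05 s, during which the arm holds its last target. There are 200 camera calls.

TASK

Take the lid off the plywood kit box: tip it up by its orange tab with the opposite edge still on the rim, then lift it off and lay it flat on the table or mat clear of the box. Stand every coloured cassette waiting on the cutting mat upright in a gap of the row in the box, one to a gap and right down on the floor, without shifting the blue ones, then put the lid back so that it sits fully down all round. Let go of the lid and finally press firmly down on its top to confirm that it is home; leave everything else alone.

Things in the scene. Friction and masses are not known exactly. Their poses are not given: they have to be found in the camera images.
- kitbox: plywood kit box, fixed, -x side roughly to the robot. Origin: centre of underside, on the table. Outside 128 (x) x 204 (y) x 74 mm high; walls and floor 6 mm, inside 116 x 192. Two rails 12 mm high on the floor leave a 62 mm track along y, where cassettes stand in a row: seven places at 27 mm pitch along y, blue cassettes in four, three gaps between them. Left or right on the table
- gap0 (a point): middle of a gap in the row, on the box floor, at box y -54 mm; between its blue neighbours 30 mm are free for a 24 mm cassette (3 mm on each side), whose 56 mm side lies along box x. Any cassette may go in any gap, one in each
- gap1 (a point): middle of a gap in the row, on the box floor, at box y 0 mm; between its blue neighbours 30 mm are free for a 24 mm cassette (3 mm on each side), whose 56 mm side lies along box x. Any cassette may go in any gap, one in each
- gap2 (a point): middle of a gap in the row, on the box floor, at box y +54 mm; between its blue neighbours 30 mm are free for a 24 mm cassette (3 mm on each side), whose 56 mm side lies along box x. Any cassette may go in any gap, one in each
- lid: loose plywood lid 141 (x) x 217 (y) mm, 220 g, no catch. Origin: centre of the skirt's underside. Skirt 8 mm deep, 4 thick, goes outside the box rim with 2.5 mm play; on it a 5 mm plate, top face 13 mm above the origin. Seated: plate on the rim, origin 66 mm above the box's underside, over its centre; fits either way round. Starts seated, axes along the box's (tab at box -x)
- lid_tab (a point): centre of the lid's orange tab, an upright block 28 x 12 x 30 mm (lid x, y, z) standing on the plate 50 mm from the centre towards lid -x; from 13 to 43 mm above the lid's origin, this point at 28 mm. The place to grip the lid, across its 12 mm
- lid_far (a point): middle of the lid's edge opposite the tab (lid x +70.5 mm), at the lower edge of the skirt: the edge that stays on the rim while the lid is tipped up by the tab
- new0_mid (a point): red cassette waiting upright on the cutting mat (absent in some runs): body 56 x 24 x 40 mm (own x, y, z), its lowest 8 mm a heavy steel foot, with a centred white grip block 30 x 12 x 24 mm (x, y, z) on top, 64 mm tall in all; about 120 g. The point is its centre, 32 mm above its underside and 32 mm below the top of the grip; z up when upright
- new1_mid (a point): yellow cassette waiting upright on the cutting mat (absent in some runs): body 56 x 24 x 40 mm (own x, y, z), its lowest 8 mm a heavy steel foot, with a centred white grip block 30 x 12 x 24 mm (x, y, z) on top, 64 mm tall in all; about 120 g. The point is its centre, 32 mm above its underside and 32 mm below the top of the grip; z up when upright
- new2_mid (a point): green cassette waiting upright on the cutting mat (absent in some runs): body 56 x 24 x 40 mm (own x, y, z), its lowest 8 mm a heavy steel foot, with a centred white grip block 30 x 12 x 24 mm (x, y, z) on top, 64 mm tall in all; about 120 g. The point is its centre, 32 mm above its underside and 32 mm below the top of the grip; z up when upright
- stored0_mid (a point): blue cassette standing in the box, full of screws and heavy, same shape as the others: body 56 x 24 x 40 mm (own x, y, z), its lowest 8 mm a heavy steel foot, with a centred white grip block 30 x 12 x 24 mm (x, y, z) on top, 64 mm tall in all; 420 g. The point is its centre, 32 mm above its underside and 32 mm below the top of the grip; z up when upright
- stored1_mid (a point): blue cassette standing in the box, full of screws and heavy, same shape as the others: body 56 x 24 x 40 mm (own x, y, z), its lowest 8 mm a heavy steel foot, with a centred white grip block 30 x 12 x 24 mm (x, y, z) on top, 64 mm tall in all; 420 g. The point is its centre, 32 mm above its underside and 32 mm below the top of the grip; z up when upright
- stored2_mid (a point): blue cassette standing in the box, full of screws and heavy, same shape as the others: body 56 x 24 x 40 mm (own x, y, z), its lowest 8 mm a heavy steel foot, with a centred white grip block 30 x 12 x 24 mm (x, y, z) on top, 64 mm tall in all; 420 g. The point is its centre, 32 mm above its underside and 32 mm below the top of the grip; z up when upright
- stored3_mid (a point): blue cassette standing in the box, full of screws and heavy, same shape as the others: body 56 x 24 x 40 mm (own x, y, z), its lowest 8 mm a heavy steel foot, with a centred white grip block 30 x 12 x 24 mm (x, y, z) on top, 64 mm tall in all; 420 g. The point is its centre, 32 mm above its underside and 32 mm below the top of the grip; z up when upright
- mat: green cutting mat with thin grid lines, fixed, 300 (own x) x 260 (own y) x 3 mm, origin at the centre of its underside. The waiting cassettes stand on its +x (far) half; its -x half (nearer the robot) is free for laying the lid down
- glue: white glue bottle with orange cap, 52 mm wide, 105 mm tall; loose, not part of the job, to be left alone. Origin: centre of its underside
- driver: red-handled screwdriver lying down; loose, not part of the job, to be left alone. Origin: between its ends, on the underside
- tape: yellow tape roll lying flat, 60 mm wide, 22 mm high; loose, not part of the job, to be left alone. Origin: centre of its underside
Things that resemble listed ones, but are neither listed nor needed, are in the scene too. What is shaped like the kitbox but yellow is not meant.

How it is judged:
By the outcome, as a careful person would: the job done as asked, in the order asked, and still so for the second after the job is handed in, with the robot touching nothing.
Of new0, new1, new2 only 2 to 3 are there at a start; the rules pass over those that are not, and their reading is None.
At some moment in a run one of new0, new1, new2 may be knocked a few centimetres aside while the robot is not near it.
It also fails if it takes over 200 s, if anything falls off the work surface, if the arm or the gripper's body presses on something with over 40 N, if the wrist force passes 120 N, or if a joint passes its speed limit or range.

## Working session

There is one attempt and no reset: what is moved stays moved. The work goes in short steps, Python scripts to look and compute and a tool call to move; the robot and the scene stay as the last step left them, time stands still between calls to the robot, and variables do not carry over. Pictures are saved under pics/ and viewed, about 12 in all and at most 16, crops included, and the job is handed in when it is done.

Besides the shell and the picture viewer there is one more tool, called after "Call:" by a JSON object that holds its "fn" and its "kwargs", one argument or row to a line. send_rows: Moves the arm, as the interface text tells. Its arguments: {"type":"object","properties":{"moves":{"type":"array","items":{"type":"array","items":{"type":"array","items":{"type":"number"}}}}},"required":["moves"]}

```bash
ls; mkdir -p pics; python3 - <<'E'
from rig import readout, capture, camera_model, bot, spot_in, regions_of
import cv2,numpy as np
s=readout.read_state();print(s)
for n in ["scene","top"]:
    im=capture(n);cv2.imwrite(f"pics/{n}0.png",im)
    m=camera_model(n);print(n,m)
    for t in ["kitbox","lid","lid_tab","new0_mid","new1_mid","new2_mid","mat","glue","driver","tape"]:
        print(t,[(np.round(d["location"],3).tolist(),round(d["p"],2)) for d in spot_in(n,t)])
E
```

```text
pics
{'time_s': 0.0, 'joint_positions': array([ 6.03606539e+01,  3.02809472e+01,  8.21562023e+01,  2.08726585e-05,
        6.76889021e+01, -1.02247567e+01]), 'qvel': array([ 0.06926565, -0.14949401, -0.0999405 ,  0.01049945, -0.05794557,
        0.02179523]), 'tau': array([-4.79412174e-04, -4.40037131e+01, -1.76589310e+01,  6.31160033e-02,
        5.82033035e-02, -1.55275807e-04]), 'position': array([0.2073291 , 0.58883409, 0.22155141]), 'tcp_rot': array([[-9.43137789e-01,  3.32400250e-01, -1.08828492e-03],
       [ 3.32401802e-01,  9.43135932e-01, -1.91198695e-03],
       [ 3.90855670e-04, -2.16501501e-03, -9.99997580e-01]]), 'force': array([-1.06316363, -0.91513691, -0.20701005]), 'moment': array([-0.00867785, -0.03673222,  0.01541862]), 'opening': 1.0061321938853875}
scene {'camera_matrix': array([[384.2015487 ,   0.        , 255.44528773],
       [  0.        , 384.2015487 , 198.52207106],
       [  0.        ,   0.        ,   1.        ]]), 'k1': 0.031796186992751475, 'pose': array([[ 0.85314962, -0.36677929,  0.37095644,  0.80513333],
       [ 0.52130068,  0.57280335, -0.632567
[... 796 characters left out ...]
 'pose': array([[-0.076494  ,  0.9735042 , -0.21549535,  0.26506761],
       [-0.99706205, -0.07555075,  0.01262343,  0.01659385],
       [-0.00399187,  0.21582785,  0.97642327,  1.05433148],
       [ 0.        ,  0.        ,  0.        ,  1.        ]])}
kitbox [([0.236, 0.263, 0.007], 0.95), ([0.407, 0.2, 0.009], 0.63)]
lid [([0.47, 0.2, 0.082], 0.64)]
lid_tab [([0.472, 0.198, 0.077], 0.87)]
new0_mid [([0.604, -0.195, 0.044], 0.87)]
new1_mid [([0.625, -0.256, 0.045], 0.72)]
new2_mid [([0.583, -0.112, 0.042], 0.81)]
mat [([0.504, -0.2, 0.006], 0.67), ([0.584, -0.112, 0.042], 0.38)]
glue [([0.67, 0.004, 0.069], 0.58)]
driver [([0.41, -0.008, 0.024], 0.63)]
tape [([0.614, -0.001, 0.02], 0.66)]
```

View pics/scene0.png

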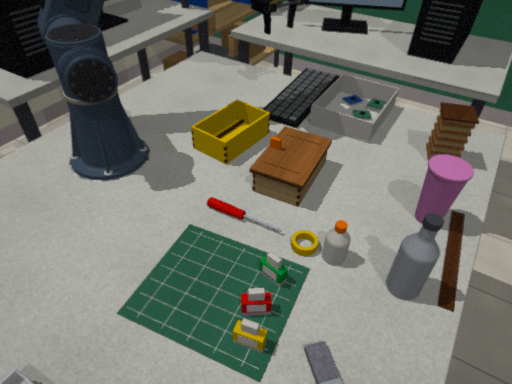

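View pics/top0.png

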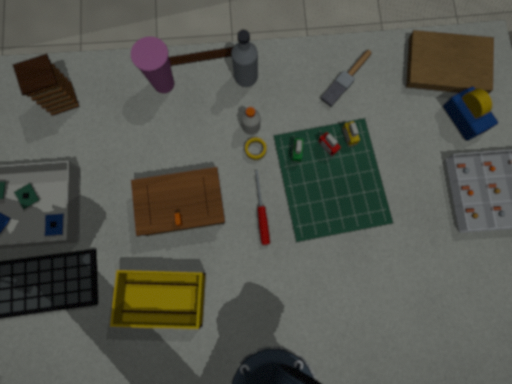

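```bash
cat > h.py <<'E'
from rig import readout, capture, camera_model, bot, spot_in, regions_of
import cv2,numpy as np
np.set_printoptions(precision=4,suppress=True)
def ray(m,uv):
    K=m["camera_matrix"];uv=np.atleast_2d(np.float64(uv)).reshape(-1,1,2)
    p=cv2.undistortPoints(uv,K,np.array([m["k1"],0,0,0.]))[:,0]
    return np.c_[p[:,0],-p[:,1],-np.ones(len(p))]@m["pose"][:3,:3].T, m["pose"][:3,3]
def toz(m,uv,z):
    d,o=ray(m,uv); return (o+d*((z-o[2])/d[:,2])[:,None])[:,:2]
def proj(m,P):
    q=(np.atleast_2d(P)-m["pose"][:3,3])@m["pose"][:3,:3]; q=q*[1,-1,-1]
    return cv2.projectPoints(q,np.zeros(3),np.zeros(3),m["camera_matrix"],np.array([m["k1"],0,0,0.]))[0][:,0]
def delta(target,yaw=None,st=None):
    """shift in tool axes (cm) to world target; turn about tool z (deg) to bring tool y along world yaw (mod 180)"""
    s=st or readout.read_state();R=s["tcp_rot"]
    d=R.T@(np.array(target)-s["position"])*100
    t=None
    if yaw is not None:
        a=np.degrees(np.arctan2(R[1,1],R[0,1]));t=-((yaw-a+90)%180-90)
    return d,t
E
python3 - <<'E'
from h import *
for n in ["top","scene"]:
    m=camera_model(n);capture(n)
    for t,z in [("lid",.079),("mat",.003),("tape",.022),("new0_mid",.064)]:
        r=regions_of(n,t)
        if not r: print(n,t,None);continue
        mk=r[0]["mask"].astype(np.uint8)
        c=max(cv2.findContours(mk,0,1)[0],key=cv2.contourArea)
        P=toz(m,c[:,0].astype(float),z).astype(np.float32)
        (cx,cy),(w,h),a=cv2.minAreaRect(P)
        print(n,t,round(r[0]["p"],2),mk.sum(),np.array([cx,cy,w,h,a]))
E
```

```text
top lid 0.64 5037 [0.4719 0.2014 0.1446 0.2164 4.6454]
top mat 0.82 9578 [ 0.5178 -0.1979  0.3019  0.2614  6.85  ]
top tape 0.56 278 [ 0.6086 -0.0007  0.059   0.0617 85.5407]
top new0_mid 0.73 371 [ 0.5946 -0.1905  0.064   0.0447 31.6126]
scene lid 0.6 3106 [0.474  0.193  0.153  0.2372 5.8267]
scene mat 0.79 14684 [ 0.52   -0.2015  0.3027  0.2618  6.8333]
scene tape 0.89 507 [ 0.6177 -0.0141  0.0595  0.0746 10.879 ]
scene new0_mid 0.93 756 [ 0.6177 -0.2183  0.0546  0.0549 32.1842]
```

```bash
python3 - <<'E'
from h import *
s=readout.read_state();m=camera_model("wrist")
print("cam in tool",s["tcp_rot"].T@(m["pose"][:3,3]-s["position"]),s["tcp_rot"].T@m["pose"][:3,:3])
print(delta([.424,.197,.24],94.6))
E
```

```text
cam in tool [ 0.0812  0.0004 -0.1623] [[-0.0003  0.9562  0.2928]
 [ 1.      0.      0.0009]
 [ 0.0009  0.2928 -0.9562]]
(array([-33.4455, -29.8274,  -1.7454]), np.float64(-24.01183537393939))
```

Call:
{"fn": "send_rows", "kwargs": {
  "moves": [
    [[0,0,0,-3.345,-2.98,-0.17,1],[0,0,0,-3.345,-2.98,-0.17,1],[0,0,0,-3.345,-2.98,-0.17,1],[0,0,0,-3.345,-2.98,-0.17,1],[0,0,0,-3.345,-2.98,-0.17,1]]
  ]
}}

```text
time_s: 2.1
position: [0.3165, 0.3919, 0.2313]
tcp_rot: [[-0.943, 0.332, 0.001], [0.332, 0.943, 0.0], [-0.0, 0.0, -1.0]]
force: [0.3, 1.1, -0.1]
opening: 0.997
```

Call:
{"fn": "send_rows", "kwargs": {
  "moves": [
    [[0,0,0,-3.345,-2.98,-0.17,1],[0,0,0,-3.345,-2.98,-0.17,1],[0,0,0,-3.345,-2.98,-0.17,1],[0,0,0,-3.345,-2.98,-0.17,1],[0,0,0,-3.345,-2.98,-0.17,1]]
  ]
}}

```text
time_s: 2.6
position: [0.4249, 0.1956, 0.24]
tcp_rot: [[-0.943, 0.332, 0.001], [0.332, 0.943, 0.0], [-0.001, 0.001, -1.0]]
force: [0.2, 0.6, 0.7]
opening: 1.003
```

Call:
{"fn": "send_rows", "kwargs": {
  "moves": [
    [[0,0,-6,0,0,0,1],[0,0,-6,0,0,0,1],[0,0,-6,0,0,0,1],[0,0,-6,0,0,0,1],[0,0,0,0,0,0,1]]
  ]
}}

```text
time_s: 3.1
position: [0.4243, 0.1971, 0.2397]
tcp_rot: [[-0.997, -0.08, 0.0], [-0.08, 0.997, 0.0], [-0.0, 0.0, -1.0]]
force: [-0.2, -0.8, -0.6]
opening: 1.0
```

```bash
python3 - <<'E'
from h import *
s=readout.read_state();print(s["position"],s["tcp_rot"]);m=camera_model("wrist");im=capture("wrist")
cv2.imwrite("pics/w1.png",im)
for t in ["lid","lid_tab"]:
  print(t,[(np.round(d["location"],4),round(d["p"],2)) for d in spot_in("wrist",t)])
# predicted outline of lid top and tab
c=np.array([.472,.2014]);a=np.radians(4.6);R=np.array([[np.cos(a),-np.sin(a)],[np.sin(a),np.cos(a)]])
def pts(P,z):return [[*(c+R@p),z] for p in np.array(P)]
for col,P,z in [((0,0,255),[[-.0705,-.1085],[.0705,-.1085],[.0705,.1085],[-.0705,.1085]],.079),((255,0,0),[[-.064,-.006],[-.036,-.006],[-.036,.006],[-.064,.006]],.109)]:
  q=proj(m,pts(P,z));print(q.round().tolist());cv2.polylines(im,[q.astype(np.int32)],True,col,1)
cv2.imwrite("pics/w1o.png",im)
E
```

```text
[0.4243 0.1971 0.2397] [[-0.9968 -0.0795  0.0004]
 [-0.0795  0.9968  0.0001]
 [-0.0004  0.     -1.    ]]
lid [(array([0.4625, 0.2002, 0.082 ]), 0.81)]
lid_tab [(array([0.4604, 0.1995, 0.0831]), 0.69)]
[[147.0, 151.0], [159.0, 271.0], [345.0, 271.0], [357.0, 151.0]]
[[246.0, 164.0], [246.0, 192.0], [258.0, 192.0], [258.0, 163.0]]
```

View pics/w1o.png

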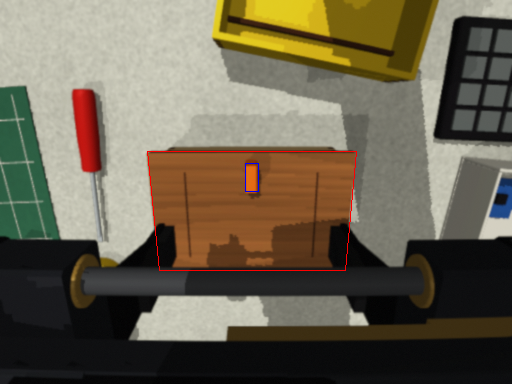

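Call:
{"fn": "send_rows", "kwargs": {
  "moves": [
    [[0,0,0,0.2,0,4,1],[0,0,0,0,0,4,1],[0,0,0,0,0,4,0],[0,0,0,0,0,2.5,0],[0,0,0,0,0,1.1,0]]
  ]
}}

```text
time_s: 3.75
position: [0.4208, 0.1968, 0.0814]
tcp_rot: [[-0.997, -0.079, -0.004], [-0.079, 0.997, -0.001], [0.004, -0.0, -1.0]]
force: [-1.0, -0.4, -0.3]
opening: 0.809
```

Call:
{"fn": "send_rows", "kwargs": {
  "moves": [
    [[0,0,0,0,0,0,-1],[0,0,0,0,0,0,-1],[0,0,0,0,0,0,-1],[0,0,0,0,0,0,-1],[0,0,0,0,0,0,-1]]
  ]
}}

```text
time_s: 4.25
position: [0.4227, 0.1972, 0.0845]
tcp_rot: [[-0.997, -0.08, 0.002], [-0.08, 0.997, 0.0], [-0.002, 0.0, -1.0]]
force: [-0.5, -0.7, 0.2]
opening: 0.362
```

Call:
{"fn": "send_rows", "kwargs": {
  "moves": [
    [[0,0,0,0,0,0,-1],[0,0,0,0,0,0,-1],[0,0,0,0,0,0,-1],[0,0,0,0,0,0,-1],[0,0,0,0,0,0,-1]]
  ]
}}

```text
time_s: 4.75
position: [0.4222, 0.1969, 0.0838]
tcp_rot: [[-0.997, -0.08, 0.0], [-0.08, 0.997, -0.0], [-0.0, -0.0, -1.0]]
force: [-0.5, -2.2, 5.1]
opening: 0.138
```

Call:
{"fn": "send_rows", "kwargs": {
  "moves": [
    [[0,1.4,0,-0.034,0,-0.286,-1],[0,1.4,0,-0.034,0,-0.286,-1],[0,1.4,0,-0.034,0,-0.286,-1],[0,1.4,0,-0.034,0,-0.286,-1],[0,1.4,0,-0.034,0,-0.286,-1]]
  ]
}}

```text
time_s: 5.25
position: [0.4234, 0.1971, 0.0976]
tcp_rot: [[-0.989, -0.08, -0.125], [-0.08, 0.997, -0.01], [0.125, -0.0, -0.992]]
force: [-1.6, -0.4, 2.1]
opening: 0.136
```

Call:
{"fn": "send_rows", "kwargs": {
  "moves": [
    [[0,1.4,0,-0.034,0,-0.286,-1],[0,1.4,0,-0.034,0,-0.286,-1],[0,1.4,0,-0.034,0,-0.286,-1],[0,1.4,0,-0.034,0,-0.286,-1],[0,1.4,0,-0.034,0,-0.286,-1]]
  ]
}}

```text
time_s: 5.75
position: [0.4279, 0.1976, 0.1114]
tcp_rot: [[-0.967, -0.08, -0.243], [-0.078, 0.997, -0.02], [0.244, 0.0, -0.97]]
force: [-0.7, 0.5, 1.4]
opening: 0.138
```

Call:
{"fn": "send_rows", "kwargs": {
  "moves": [
    [[0,0,0,0,0,0,-1],[0,0,0,0,0,0,-1],[0,0,0,0,0,0,-1],[0,0,0,0,0,0,-1],[0,0,0,0,0,0,-1]]
  ]
}}

```text
time_s: 6.25
position: [0.4284, 0.1976, 0.1114]
tcp_rot: [[-0.967, -0.08, -0.241], [-0.078, 0.997, -0.019], [0.242, 0.0, -0.97]]
force: [0.6, -0.2, -1.9]
opening: 0.138
```

```bash
python3 - <<'E'
from h import *
im=capture("scene")
cv2.imwrite("pics/s2.png",cv2.resize(im[80:260,180:420],None,fx=3,fy=3))
s=readout.read_state();print(s["position"],s["force"],s["moment"])
E
```

```text
[0.4284 0.1976 0.1115] [ 0.561  -0.5954 -0.8015] [-0.0002 -0.3498  0.0715]
```

View pics/s2.png

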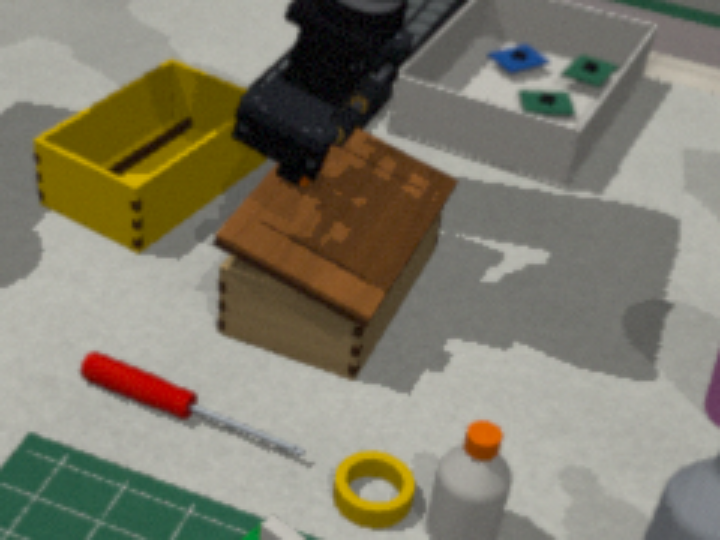

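Call:
{"fn": "send_rows", "kwargs": {
  "moves": [
    [[0,0,0,0.35,0,-1.4,-1],[0,0,0,0.48,0,-1.94,-1],[0,0,0,0.48,0,-1.94,-1],[0,0,0,0.48,0,-1.94,-1],[0,0,0,0.48,0,-1.94,-1]]
  ]
}}

```text
time_s: 6.8
position: [0.4274, 0.1975, 0.2063]
tcp_rot: [[-0.967, -0.08, -0.244], [-0.078, 0.997, -0.02], [0.245, -0.0, -0.97]]
force: [0.7, -0.2, -3.5]
opening: 0.133
```

Call:
{"fn": "send_rows", "kwargs": {
  "moves": [
    [[0,-2.8,0,0,0,0,-1],[0,-2.8,0,0,0,0,-1],[0,-2.8,0,0,0,0,-1],[0,-2.8,0,0,0,0,-1],[0,-2.8,0,0,0,0,-1]]
  ]
}}

```text
time_s: 7.3
position: [0.4272, 0.1974, 0.2055]
tcp_rot: [[-0.997, -0.08, -0.001], [-0.08, 0.997, -0.0], [0.001, -0.0, -1.0]]
force: [-0.3, -1.0, -2.7]
opening: 0.132
```

```bash
python3 - <<'E'
from h import *
s=readout.read_state();print(s["position"],s["force"],s["moment"])
print(delta([.44,0,.2]),delta([.400,-.216,.2],96.85))
E
```

```text
[0.4272 0.1974 0.2055] [-0.2655 -0.999  -2.6919] [-0.009   0.114  -0.0457]
(array([  0.2984, -19.7809,   0.5521]), None) (array([  6.0125, -40.9919,   0.562 ]), np.float64(-2.264113200510181))
```

Call:
{"fn": "send_rows", "kwargs": {
  "moves": [
    [[0,0,0,0,-1.5,0,-1],[0,0,0,0.05,-2.5,0,-1],[0,0,0,0.05,-2.5,0,-1],[0,0,0,0.05,-2.5,0,-1],[0,0,0,0.05,-2.5,0,-1]]
  ]
}}

```text
time_s: 7.8
position: [0.4343, 0.0821, 0.2055]
tcp_rot: [[-0.997, -0.08, -0.003], [-0.08, 0.997, 0.0], [0.003, 0.001, -1.0]]
force: [-0.5, -0.5, -2.4]
opening: 0.137
```

Call:
{"fn": "send_rows", "kwargs": {
  "moves": [
    [[0,0,0,0.05,-2.5,0,-1],[0,0,0,0.05,-2.5,0,-1],[0,0,0,0.05,-2.5,0,-1],[0,0,0,0.5,-2.5,0,-1],[0,0,0,0.6,-2.5,0,-1]]
  ]
}}

```text
time_s: 8.3
position: [0.4321, -0.0432, 0.2055]
tcp_rot: [[-0.997, -0.08, -0.003], [-0.08, 0.997, 0.001], [0.003, 0.001, -1.0]]
force: [0.5, 0.8, -2.7]
opening: 0.136
```

Call:
{"fn": "send_rows", "kwargs": {
  "moves": [
    [[0,0,0,0.7,-2.5,0,-1],[0,0,0,0.7,-2.5,0,-1],[0,0,0,0.7,-2.5,0,-1],[0,0,0,0.7,-2.5,0,-1],[0,0,0,0.7,-2.5,0,-1]]
  ]
}}

```text
time_s: 8.8
position: [0.407, -0.1702, 0.2055]
tcp_rot: [[-0.997, -0.08, -0.003], [-0.08, 0.997, 0.002], [0.002, 0.002, -1.0]]
force: [0.2, 0.2, -2.8]
opening: 0.136
```

Call:
{"fn": "send_rows", "kwargs": {
  "moves": [
    [[0,0,0,0.6,-2,0.56,-1],[0,0,0,0.46,-2,0,-1],[0,0,-2.3,0,0,0,-1],[0,0,0,0,0,0,-1],[0,0,0,0,0,0,-1]]
  ]
}}

```text
time_s: 9.3
position: [0.4004, -0.21, 0.1999]
tcp_rot: [[-0.993, -0.119, -0.002], [-0.119, 0.993, 0.002], [0.001, 0.002, -1.0]]
force: [-0.1, 0.1, -3.3]
opening: 0.138
```

```bash
python3 - <<'E'
from h import *
s=readout.read_state();print(s["position"],s["tcp_rot"],s["force"],s["moment"])
print(delta([.400,-.216,.04],96.85))
m=camera_model("wrist");im=capture("wrist");cv2.imwrite("pics/w3.png",im)
E
```

```text
[ 0.4004 -0.21    0.1999] [[-0.9929 -0.1192 -0.0017]
 [-0.1192  0.9929  0.0017]
 [ 0.0015  0.0019 -1.    ]] [-0.1143  0.1285 -3.3367] [ 0.0204  0.1349 -0.013 ]
(array([ 0.086 , -0.6227, 15.9929]), np.float64(-0.00575715414859701))
```

View pics/w3.png

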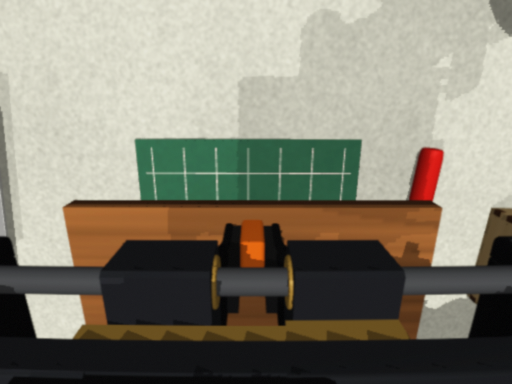

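Call:
{"fn": "send_rows", "kwargs": {
  "moves": [
    [[0,0,0,0,-0.6,3,-1],[0,0,0,0,0,4,-1],[0,0,0,0,0,4,-1],[0,0,0,0,0,4,-1],[0,0,0,0,0,1.8,-1]]
  ]
}}

```text
time_s: 9.85
position: [0.4008, -0.2152, 0.0297]
tcp_rot: [[-0.993, -0.12, -0.004], [-0.12, 0.993, 0.003], [0.003, 0.004, -1.0]]
force: [-0.3, -0.1, -1.9]
opening: 0.134
```

Call:
{"fn": "send_rows", "kwargs": {
  "moves": [
    [[0,0,0,0,0,0.3,-1],[0,0,0,0,0,0.2,-1],[0,0,0,0,0,0.2,-1],[0,0,0,0,0,0.2,-1],[0,0,0,0,0,0.1,-1]]
  ]
}}

```text
time_s: 10.35
position: [0.4025, -0.2173, 0.0231]
tcp_rot: [[-0.993, -0.12, 0.002], [-0.12, 0.993, -0.001], [-0.001, -0.002, -1.0]]
force: [0.2, -1.0, -3.2]
opening: 0.136
```

Call:
{"fn": "send_rows", "kwargs": {
  "moves": [
    [[0,0,0,0,0,0.1,-1],[0,0,0,0,0,0.1,-1],[0,0,0,0,0,0,-1],[0,0,0,0,0,0,-1],[0,0,0,0,0,0,-1]]
  ]
}}

```text
time_s: 10.85
position: [0.4022, -0.2171, 0.0208]
tcp_rot: [[-0.993, -0.12, 0.001], [-0.12, 0.993, -0.001], [-0.001, -0.001, -1.0]]
force: [-0.5, -0.1, 5.8]
opening: 0.133
```

Call:
{"fn": "send_rows", "kwargs": {
  "moves": [
    [[0,0,0,0,0,0,0],[0,0,0,0,0,0,0],[0,0,0,0,0,0,0],[0,0,0,0,0,0,0],[0,0,0,0,0,0,0]]
  ]
}}

```text
time_s: 11.35
position: [0.4019, -0.2168, 0.0202]
tcp_rot: [[-0.993, -0.12, -0.0], [-0.12, 0.993, 0.0], [0.0, 0.0, -1.0]]
force: [-0.4, 1.3, -0.3]
opening: 0.471
```

Call:
{"fn": "send_rows", "kwargs": {
  "moves": [
    [[0,0,0,0,0,-2,0],[0,0,0,0,0,-4,0],[0,0,0,0,0,-4,0],[0,0,0,0,0,-4,0],[0,0,0,0,0,-4,0]]
  ]
}}

```text
time_s: 11.85
position: [0.4015, -0.2165, 0.2018]
tcp_rot: [[-0.993, -0.12, -0.0], [-0.12, 0.993, 0.0], [0.0, 0.0, -1.0]]
force: [1.5, -0.3, -0.4]
opening: 0.497
```

Call:
{"fn": "send_rows", "kwargs": {
  "moves": [
    [[0,0,0,-3,0,-2,0],[0,0,0,-3,0,-2,0],[0,0,0,-2,0,-2,0],[0,0,0,0,0,0,0],[0,0,0,0,0,0,0]]
  ]
}}

```text
time_s: 12.35
position: [0.4806, -0.2067, 0.2598]
tcp_rot: [[-0.993, -0.121, -0.001], [-0.121, 0.993, 0.001], [0.001, 0.001, -1.0]]
force: [-0.2, 0.8, -0.1]
opening: 0.501
```

```bash
python3 - <<'E'
from h import *
s=readout.read_state();print(s["position"])
im=capture("top");t=cv2.resize(im[90:260,100:400],None,fx=2.6,fy=2.6);
for n in ["top","scene"]:
  if n=="scene":capture(n)
  m=camera_model(n)
  for th,z in [("new0_mid",.067),("new1_mid",.067),("new2_mid",.067),("lid",.016)]:
    for r in regions_of(n,th)[:1]:
      c=max(cv2.findContours(r["mask"].astype(np.uint8),0,1)[0],key=cv2.contourArea)
      P=toz(m,c[:,0].astype(float),z).astype(np.float32);b=cv2.minAreaRect(P);print(n,th,round(r["p"],2),c[:,0].mean(0),np.r_[b[0],b[1],b[2]])
cv2.imwrite("pics/t4.png",t)
E
```

```text
[ 0.4806 -0.2067  0.2598]
top new1_mid 0.45 [346.8667 125.8   ] [ 0.6381 -0.2404  0.0178  0.0371 51.6137]
top new2_mid 0.66 [297.0545 150.8   ] [ 0.5798 -0.107   0.0224  0.0614 76.8127]
top lid 0.77 [305.9216 192.8039] [ 0.4845 -0.1161  0.0643  0.1209 55.1138]
scene new0_mid 0.62 [255.6471 301.6078] [ 0.618  -0.2193  0.0539  0.0528 32.1855]
scene new1_mid 0.85 [249.3854 335.0208] [ 0.6414 -0.2782  0.0586  0.0459 10.1816]
scene new2_mid 0.93 [273.6463 268.5976] [ 0.6105 -0.1393  0.0534  0.0677 79.9946]
scene lid 0.64 [186.6528 281.2778] [ 0.4524 -0.2139  0.157   0.2278  6.5773]
```

View pics/t4.png

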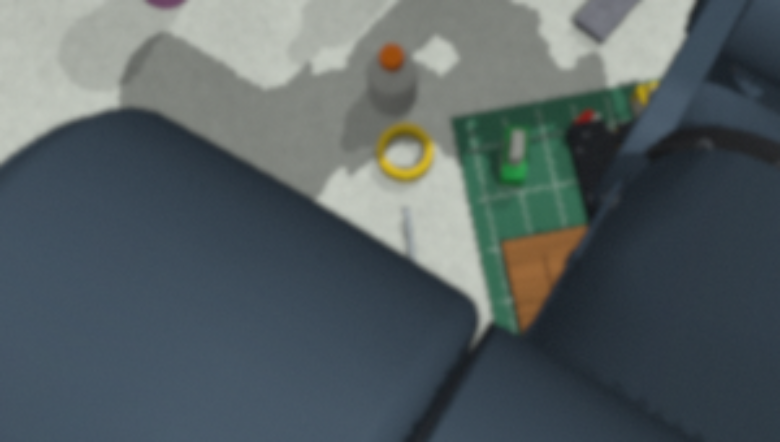

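Call:
{"fn": "send_rows", "kwargs": {
  "moves": [
    [[0,0,0,-3.6,0,-1.2,0.2],[0,0,0,-3.6,0,-1.2,0.2],[0,0,0,-3.6,0,-1.2,0.2],[0,0,0,-3.6,0,0,0.2],[0,0,0,-3.6,0,0,0.2]]
  ]
}}

```text
time_s: 13.35
position: [0.6616, -0.1855, 0.2969]
tcp_rot: [[-0.993, -0.12, 0.001], [-0.12, 0.993, -0.001], [-0.001, -0.001, -1.0]]
force: [0.2, 0.1, -0.4]
opening: 0.597
```

Call:
{"fn": "send_rows", "kwargs": {
  "moves": [
    [[0,0,0,0,0,0,0.2],[0,0,0,0,0,0,0.2],[0,0,0,0,0,0,0.2],[0,0,0,0,0,0,0.2],[0,0,0,0,0,0,0.2]]
  ]
}}

```text
time_s: 13.85
position: [0.6593, -0.186, 0.2968]
tcp_rot: [[-0.993, -0.119, 0.0], [-0.119, 0.993, -0.0], [-0.0, -0.0, -1.0]]
force: [-0.7, 0.3, -0.3]
opening: 0.601
```

```bash
python3 - <<'E'
from h import *
s=readout.read_state();print(s["position"])
m=camera_model("wrist");im=capture("wrist");cv2.imwrite("pics/w5.png",im)
for th in ["new0_mid","new1_mid","new2_mid"]:
    for r in regions_of("wrist",th)[:2]:
      c=max(cv2.findContours(r["mask"].astype(np.uint8),0,1)[0],key=cv2.contourArea)
      P=toz(m,c[:,0].astype(float),.055).astype(np.float32);b=cv2.minAreaRect(P);print(th,round(r["p"],2),c[:,0].mean(0),np.r_[b[0],b[1],b[2]])
E
```

```text
[ 0.6593 -0.186   0.2968]
new0_mid 0.96 [245.8155 113.6893] [ 0.6059 -0.2     0.054   0.0241 34.9548]
new0_mid 0.33 [251.9375  23.4282] [ 0.503  -0.2049  0.052   0.1982  6.8151]
new1_mid 0.66 [199.2097 125.7903] [ 0.6286 -0.2567  0.0557  0.0302  9.0589]
new2_mid 0.95 [310.9083 112.3083] [ 0.5948 -0.1199  0.0302  0.0543 78.093 ]
new2_mid 0.69 [383.4274 135.2097] [ 0.6112 -0.022   0.0591  0.0528 74.4753]
```

View pics/w5.png

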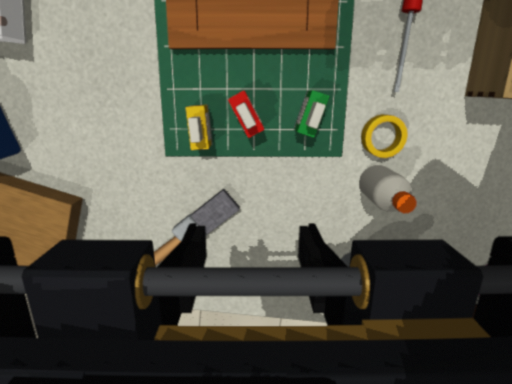

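```bash
cat > wb.py <<'E'
from h import *
def white(im,m,mask,z):
    mk=cv2.dilate(mask.astype(np.uint8),np.ones((3,3)))
    hsv=cv2.cvtColor(im,cv2.COLOR_BGR2HSV)
    w=((hsv[...,1]<70)&(hsv[...,2]>120)&(mk>0)).astype(np.uint8)
    big=cv2.resize(w,None,fx=1,fy=1)
    c=max(cv2.findContours(big,0,1)[0],key=cv2.contourArea)
    full=np.zeros_like(w);cv2.drawContours(full,[c],-1,1,-1)
    v,u=np.nonzero(full);P=toz(m,np.c_[u,v].astype(float),z)
    mu=P.mean(0);ev,V=np.linalg.eigh(np.cov(P.T));d=V[:,1]
    return mu,np.degrees(np.arctan2(d[1],d[0]))%180,np.sqrt(12*ev[::-1])*1000,w
E
python3 - <<'E'
from wb import *
s=readout.read_state();print(s["joint_positions"],s["position"])
m=camera_model("wrist");im=capture("wrist")
o=im.copy()
for th in ["new0_mid","new1_mid","new2_mid"]:
    r=regions_of("wrist",th)[0]
    mu,y,l,w=white(im,m,r["mask"],.067);print(th,mu,y,l,delta([*mu,.16],y))
    o[w>0]=(255,0,255)
    a=np.radians(y);R=np.array([[np.cos(a),-np.sin(a)],[np.sin(a),np.cos(a)]])
    for hx,hy,z in [(.015,.006,.067),(.028,.012,.043)]:
        q=proj(m,[[*(mu+R@[sx*hx,sy*hy]),z] for sx,sy in [(1,1),(1,-1),(-1,-1),(-1,1)]])
        o=cv2.polylines(o,[np.int32(q*16)],True,(255,255,0),1,cv2.LINE_AA,4)
cv2.imwrite("pics/w6.png",cv2.resize(o[70:170,150:350],None,fx=4,fy=4,interpolation=0))
E
```

```text
[ -25.0537   31.4859   67.4472   -0.0003   81.0502 -121.9158] [ 0.6598 -0.1859  0.2966]
new0_mid [ 0.6067 -0.1998] 34.811879401946925 [28.9554 11.3741] (array([ 5.458 , -0.7517, 13.648 ]), np.float64(62.064243615286884))
new1_mid [ 0.6311 -0.261 ] 10.008733579001188 [29.4866 11.6452] (array([ 3.7708, -7.1235, 13.6449]), np.float64(86.87397131945693))
new2_mid [ 0.5958 -0.1146] 168.50065914543333 [29.8902 12.2849] (array([ 5.5307,  7.833 , 13.6359]), np.float64(-71.61544961876228))
```

View pics/w6.png

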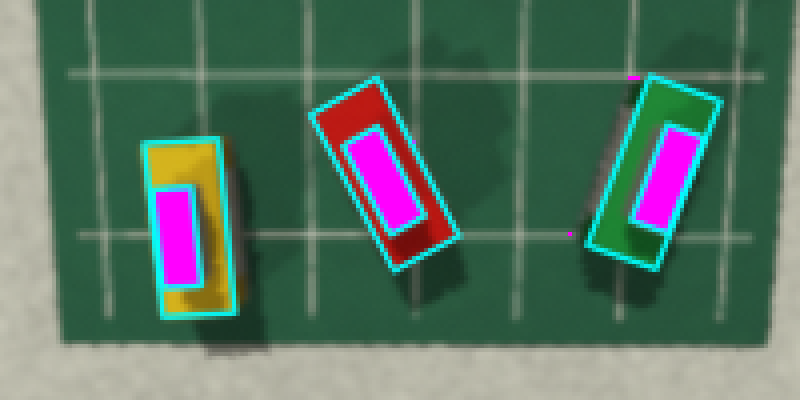

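Call:
{"fn": "send_rows", "kwargs": {
  "moves": [
    [[0,0,7.2,0,0,0,0.2],[0,0,7.2,0,0,0,0.2],[0,0,7.2,0,0,0,0.2],[0,0,7.2,0,0,0,0.2],[0,0,7.2,0,0,0,0.2]]
  ]
}}

```text
time_s: 14.75
position: [0.6601, -0.1856, 0.2962]
tcp_rot: [[-0.871, 0.491, -0.0], [0.491, 0.871, 0.0], [0.0, -0.0, -1.0]]
force: [0.3, 0.1, -0.1]
opening: 0.602
```

Call:
{"fn": "send_rows", "kwargs": {
  "moves": [
    [[0,0,7.2,0,0,0,0.2],[0,0,7.2,0,0,0,0.2],[0,0,7.2,0,0,0,0.2],[0,0,7.2,0,0,0,0.2],[0,0,7.2,0,0,0,0.2]]
  ]
}}

```text
time_s: 15.25
position: [0.6601, -0.1856, 0.2962]
tcp_rot: [[-0.416, 0.909, -0.0], [0.909, 0.416, 0.0], [0.0, -0.0, -1.0]]
force: [-0.8, 1.0, 0.3]
opening: 0.599
```

Call:
{"fn": "send_rows", "kwargs": {
  "moves": [
    [[0,0,7.3,0,0,0,0.2],[0,0,7.3,0,0,0,0.2],[0,0,7.3,0,0,0,0.2],[0,0,7.3,0,0,0,0.2],[0,0,7.2,0,0,0,0.2]]
  ]
}}

```text
time_s: 15.75
position: [0.6601, -0.1857, 0.2963]
tcp_rot: [[0.205, 0.979, -0.0], [0.979, -0.205, 0.0], [-0.0, -0.0, -1.0]]
force: [0.1, -0.5, 0.2]
opening: 0.598
```

```bash
python3 - <<'E'
from h import *
print(delta([.5958,-.1146,.15],168.5))
E
```

```text
(array([ 5.6401, -7.7451, 14.6258]), np.float64(-0.3057606327286635))
```

Call:
{"fn": "send_rows", "kwargs": {
  "moves": [
    [[0,0,-0.3,1.13,-1.55,1,0.2],[0,0,0,1.13,-1.55,2,0.2],[0,0,0,1.13,-1.55,3,0.2],[0,0,0,1.13,-1.55,3,0.2],[0,0,0,1.13,-1.55,3,0.2]]
  ]
}}

```text
time_s: 16.25
position: [0.5948, -0.1146, 0.1757]
tcp_rot: [[0.194, 0.981, 0.001], [0.981, -0.194, -0.0], [-0.0, 0.001, -1.0]]
force: [-0.3, 1.3, 0.1]
opening: 0.6
```

Call:
{"fn": "send_rows", "kwargs": {
  "moves": [
    [[0,0,0,0,0,1.5,0.2],[0,0,0,0,0,1.1,0.2],[0,0,0,0,0,0,0.2],[0,0,0,0,0,0,0.2],[0,0,0,0,0,0,0.2]]
  ]
}}

```text
time_s: 16.75
position: [0.5963, -0.1158, 0.1515]
tcp_rot: [[0.195, 0.981, 0.003], [0.981, -0.195, -0.001], [-0.001, 0.003, -1.0]]
force: [-0.4, -0.3, -0.0]
opening: 0.597
```

```bash
python3 - <<'E'
from wb import *
s=readout.read_state();print(s["position"])
m=camera_model("wrist");im=capture("wrist");cv2.imwrite("pics/w7.png",im)
for r in regions_of("wrist","new2_mid")[:1]:
    mu,y,l,w=white(im,m,r["mask"],.067);print(r["p"],mu,y,l,delta([*mu,.046],y))
E
```

```text
[ 0.5963 -0.1158  0.1515]
0.92 [ 0.5966 -0.1137] 169.41810482653537 [29.9811 12.6486] (array([ 0.2058, -0.0031, 10.54  ]), np.float64(-0.6450076104528648))
```

Call:
{"fn": "send_rows", "kwargs": {
  "moves": [
    [[0,0,-0.3,0.12,0,3,0.2],[0,0,0,0,0,3,0.2],[0,0,0,0,0,3,0.2],[0,0,0,0,0,1.6,0.2],[0,0,0,0,0,0,0.2]]
  ]
}}

```text
time_s: 17.35
position: [0.5967, -0.1146, 0.0442]
tcp_rot: [[0.19, 0.982, 0.002], [0.982, -0.19, -0.001], [-0.0, 0.002, -1.0]]
force: [-1.0, 0.0, -0.6]
opening: 0.599
```

Call:
{"fn": "send_rows", "kwargs": {
  "moves": [
    [[0,0,0,0,0,0,-1],[0,0,0,0,0,0,-1],[0,0,0,0,0,0,-1],[0,0,0,0,0,0,-1],[0,0,0,0,0,0,-1]]
  ]
}}

```text
time_s: 17.85
position: [0.5961, -0.1142, 0.0448]
tcp_rot: [[0.189, 0.982, 0.002], [0.982, -0.189, -0.001], [-0.0, 0.002, -1.0]]
force: [1.2, -0.4, 0.9]
opening: 0.341
```

Call:
{"fn": "send_rows", "kwargs": {
  "moves": [
    [[0,0,0,0,0,-1,-1],[0,0,0,0,0,-2,-1],[0,0,0,0,0,-3,-1],[0,0,0,0,0,-3,-1],[0,0,0,0,0,-3,-1]]
  ]
}}

```text
time_s: 18.35
position: [0.5946, -0.1137, 0.1657]
tcp_rot: [[0.189, 0.982, -0.001], [0.982, -0.189, 0.0], [0.0, -0.001, -1.0]]
force: [0.6, 0.2, -1.6]
opening: 0.341
```

Call:
{"fn": "send_rows", "kwargs": {
  "moves": [
    [[0,0,0,0,0,-3,-1],[0,0,0,0,0,-3,-1],[0,0,0,0,0,0,-1],[0,0,0,0,0,0,-1],[0,0,0,0,0,0,-1]]
  ]
}}

```text
time_s: 18.85
position: [0.5939, -0.1134, 0.2228]
tcp_rot: [[0.189, 0.982, -0.003], [0.982, -0.189, 0.001], [0.001, -0.004, -1.0]]
force: [-0.4, -1.0, -1.9]
opening: 0.34
```

```bash
python3 - <<'E'
from h import *
s=readout.read_state();print(s["position"],s["force"],s["opening"],s["joint_positions"])
print(delta([.4677,.2552,.22],4.6))
E
```

```text
[ 0.5939 -0.1134  0.2228] [-0.3768 -1.039  -1.9155] 0.3403033301989481 [-21.3872  28.7109  84.9359  -0.0019  66.562  -10.4746]
(array([ 33.8048, -19.3728,   0.3728]), np.float64(-15.511810819940365))
```

Call:
{"fn": "send_rows", "kwargs": {
  "moves": [
    [[0,0,0,2,-1.14,0,-1],[0,0,0,3.38,-1.94,0,-1],[0,0,0,3.38,-1.94,0,-1],[0,0,0,3.38,-1.94,0,-1],[0,0,0,3.38,-1.94,0,-1]]
  ]
}}

```text
time_s: 19.35
position: [0.5354, 0.0566, 0.2224]
tcp_rot: [[0.19, 0.982, -0.004], [0.982, -0.19, 0.001], [-0.0, -0.004, -1.0]]
force: [-0.1, 0.6, -1.0]
opening: 0.34
```

Call:
{"fn": "send_rows", "kwargs": {
  "moves": [
    [[0,0,0,3.38,-1.94,0,-1],[0,0,0,3.38,-1.94,0,-1],[0,0,0,3.38,-1.94,0,-1],[0,0,0,3.38,-1.94,0,-1],[0,0,0,3.38,-1.94,0,-1]]
  ]
}}

```text
time_s: 19.85
position: [0.4722, 0.2407, 0.2225]
tcp_rot: [[0.189, 0.982, -0.004], [0.982, -0.189, -0.001], [-0.002, -0.004, -1.0]]
force: [1.2, -0.1, -1.1]
opening: 0.341
```

Call:
{"fn": "send_rows", "kwargs": {
  "moves": [
    [[0,0,0,1.38,-0.77,0.3,-1],[0,0,-7.75,0,0,0,-1],[0,0,-7.75,0,0,0,-1],[0,0,0,0,0,0,-1],[0,0,0,0,0,0,-1]]
  ]
}}

```text
time_s: 20.35
position: [0.4684, 0.2543, 0.2201]
tcp_rot: [[-0.077, 0.997, -0.003], [0.997, 0.077, -0.001], [-0.001, -0.003, -1.0]]
force: [0.3, -0.7, -2.1]
opening: 0.343
```

```bash
cat > ov.py <<'E'
from wb import *
C=np.array([.472,.2014]);A=np.radians(4.6)
def B(C=C,A=A):
    R=np.array([[np.cos(A),-np.sin(A)],[np.sin(A),np.cos(A)]]);return lambda p:C+R@np.array(p)
def draw(im,m,b,full=(-.081,-.027,.027,.081)):
    o=im.copy()
    def poly(pts,z,col):
        nonlocal o
        q=proj(m,[[*b(p),z] for p in pts]);o=cv2.polylines(o,[np.int32(q*16)],True,col,1,cv2.LINE_AA,4)
    r=lambda hx,hy,cy=0:[(hx,hy+cy),(hx,-hy+cy),(-hx,-hy+cy),(-hx,hy+cy)]
    poly(r(.064,.102),.074,(0,0,255));poly(r(.058,.096),.074,(0,0,255))
    for y in full: poly(r(.015,.006,y),.070,(255,0,255));poly(r(.028,.012,y),.046,(0,255,255))
    return o
E
python3 - <<'E'
from ov import *
s=readout.read_state();print(s["position"],s["tcp_rot"],delta([*B()((0,.054)),.14],4.6))
m=camera_model("wrist");im=capture("wrist");o=draw(im,m,B())
cv2.imwrite("pics/w8.png",cv2.resize(o[:300],None,fx=1.56,fy=1.56))
E
```

```text
[0.4684 0.2543 0.2201] [[-0.0771  0.997  -0.0026]
 [ 0.997   0.0771 -0.0008]
 [-0.0006 -0.0027 -1.    ]] (array([ 0.0992, -0.0434,  8.0106]), np.float64(-0.17815983750315922))
```

View pics/w8.png

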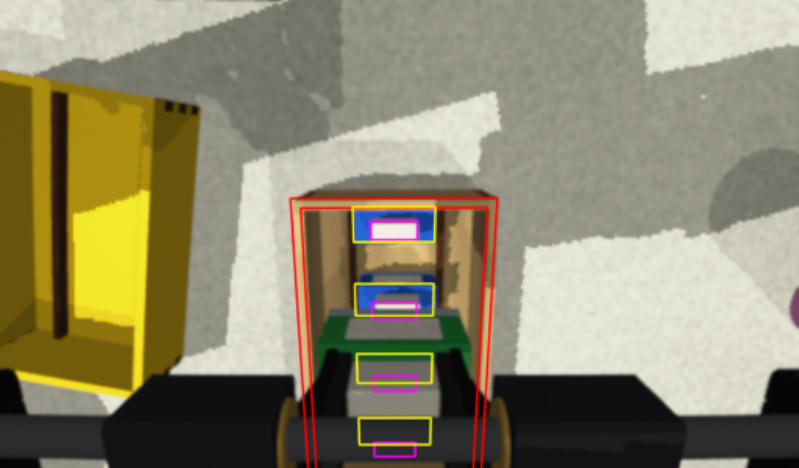

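Call:
{"fn": "send_rows", "kwargs": {
  "moves": [
    [[0,0,-0.2,0.1,0,3,-1],[0,0,0,0,-0.04,3,-1],[0,0,0,0,0,3,-1],[0,0,0,0,0,2,-1],[0,0,0,0,0,1,-1]]
  ]
}}

```text
time_s: 20.9
position: [0.4675, 0.2549, 0.0992]
tcp_rot: [[-0.081, 0.997, -0.004], [0.997, 0.081, -0.001], [-0.001, -0.004, -1.0]]
force: [-0.3, -0.6, -0.9]
opening: 0.337
```

Call:
{"fn": "send_rows", "kwargs": {
  "moves": [
    [[0,0,0,0,0,1,-1],[0,0,0,0,0,1,-1],[0,0,0,0,0,0.8,-1],[0,0,0,0,0,0.7,-1],[0,0,0,0,0,0.5,-1]]
  ]
}}

```text
time_s: 21.4
position: [0.4688, 0.2556, 0.061]
tcp_rot: [[-0.083, 0.997, 0.0], [0.997, 0.083, 0.0], [0.0, 0.0, -1.0]]
force: [0.4, -1.3, -0.1]
opening: 0.342
```

Call:
{"fn": "send_rows", "kwargs": {
  "moves": [
    [[0,0,0,0,0,0.3,-1],[0,0,0,0,0,0.3,-1],[0,0,0,0,0,0.2,-1],[0,0,0,0,0,0.2,-1],[0,0,0,0,0,0,-1]]
  ]
}}

```text
time_s: 21.9
position: [0.4686, 0.2555, 0.0512]
tcp_rot: [[-0.083, 0.997, -0.0], [0.997, 0.083, -0.0], [-0.0, -0.0, -1.0]]
force: [0.5, 0.8, -0.7]
opening: 0.339
```

Call:
{"fn": "send_rows", "kwargs": {
  "moves": [
    [[0,0,0,0,0,0.12,-1],[0,0,0,0,0,0.1,-1],[0,0,0,0,0,0.1,-1],[0,0,0,0,0,0.05,-1],[0,0,0,0,0,0,-1]]
  ]
}}

```text
time_s: 22.4
position: [0.4687, 0.2556, 0.0478]
tcp_rot: [[-0.083, 0.997, 0.0], [0.997, 0.083, 0.0], [0.0, 0.0, -1.0]]
force: [0.2, -1.1, 0.5]
opening: 0.344
```

Call:
{"fn": "send_rows", "kwargs": {
  "moves": [
    [[0,0,0,0,0,0.05,-1],[0,0,0,0,0,0,0.1],[0,0,0,0,0,0,0.1],[0,0,0,0,0,0,0.1],[0,0,0,0,0,0,0.1]]
  ]
}}

```text
time_s: 22.9
position: [0.4686, 0.2556, 0.047]
tcp_rot: [[-0.084, 0.997, -0.0], [0.997, 0.084, -0.0], [-0.0, -0.0, -1.0]]
force: [-0.4, -0.2, -0.3]
opening: 0.537
```

Call:
{"fn": "send_rows", "kwargs": {
  "moves": [
    [[0,0,0,0,0,-1,0.1],[0,0,0,0,0,-3,0.1],[0,0,0,0,0,-4,0.1],[0,0,0,0,0,-4,0.1],[0,0,0,0,0,-4,0.1]]
  ]
}}

```text
time_s: 23.4
position: [0.4683, 0.2555, 0.2093]
tcp_rot: [[-0.083, 0.997, 0.0], [0.997, 0.083, 0.0], [0.0, 0.0, -1.0]]
force: [1.2, -0.1, -0.7]
opening: 0.55
```

```bash
python3 - <<'E'
from h import *
s=readout.read_state();print(s["position"],s["tcp_rot"])
print(delta([.6067,-.1998,.2],34.8))
capture("scene")
for t in ["new0_mid","new1_mid","new2_mid"]:print(t,[(np.round(d["location"],4),round(d["p"],2)) for d in spot_in("scene",t)])
E
```

```text
[0.4683 0.2555 0.2093] [[-0.0835  0.9965  0.0002]
 [ 0.9965  0.0835  0.0001]
 [ 0.0001  0.0002 -1.    ]]
(array([-46.5235,   9.991 ,   0.9251]), np.float64(-30.01137703172374))
new0_mid [(array([ 0.6149, -0.2043,  0.044 ]), 0.88)]
new1_mid [(array([ 0.6425, -0.2697,  0.0419]), 0.88), (array([ 0.4603, -0.227 ,  0.0156]), 0.63), (array([ 0.6151, -0.0118,  0.0221]), 0.35)]
new2_mid [(array([0.4809, 0.249 , 0.0573]), 0.57)]
```

Call:
{"fn": "send_rows", "kwargs": {
  "moves": [
    [[0,0,0,-3.88,0.83,0,0.2],[0,0,0,-3.88,0.83,0,0.2],[0,0,0,-3.88,0.83,0,0.2],[0,0,0,-3.88,0.83,0,0.2],[0,0,0,-3.88,0.83,0,0.2]]
  ]
}}

```text
time_s: 24.1
position: [0.525, 0.0643, 0.2054]
tcp_rot: [[-0.084, 0.996, -0.004], [0.997, 0.084, 0.0], [0.001, -0.004, -1.0]]
force: [0.9, 0.1, 0.5]
opening: 0.602
```

Call:
{"fn": "send_rows", "kwargs": {
  "moves": [
    [[0,0,0,-3.88,0.83,0,0.2],[0,0,0,-3.88,0.83,0,0.2],[0,0,0,-3.88,0.83,0,0.2],[0,0,0,-3.88,0.83,0,0.2],[0,0,0,-3.88,0.83,0,0.2]]
  ]
}}

```text
time_s: 24.6
position: [0.5826, -0.1253, 0.205]
tcp_rot: [[-0.083, 0.997, -0.004], [0.997, 0.083, 0.002], [0.002, -0.004, -1.0]]
force: [0.2, -0.5, 1.2]
opening: 0.598
```

Call:
{"fn": "send_rows", "kwargs": {
  "moves": [
    [[0,0,0,-3.88,0.83,0,0.2],[0,0,0,-3.88,0.83,0,0.2],[0,0,-7.5,0,0,1.2,0.2],[0,0,-7.5,0,0,1.2,0.2],[0,0,-7.5,0,0,1.2,0.2]]
  ]
}}

```text
time_s: 25.1
position: [0.6052, -0.2, 0.1683]
tcp_rot: [[-0.462, 0.887, -0.004], [0.887, 0.462, 0.002], [0.004, -0.003, -1.0]]
force: [-0.6, 0.2, 0.3]
opening: 0.599
```

Call:
{"fn": "send_rows", "kwargs": {
  "moves": [
    [[0,0,-7.5,0,0,1.2,0.2],[0,0,0,0,0,0,0.2],[0,0,0,0,0,0,0.2],[0,0,0,0,0,0,0.2],[0,0,0,0,0,0,0.2]]
  ]
}}

```text
time_s: 25.6
position: [0.6071, -0.2002, 0.1596]
tcp_rot: [[-0.57, 0.822, 0.001], [0.822, 0.57, -0.0], [-0.001, 0.0, -1.0]]
force: [0.6, 0.4, -0.3]
opening: 0.603
```

```bash
python3 - <<'E'
from wb import *
s=readout.read_state();print(s["position"])
m=camera_model("wrist");im=capture("wrist")
for t in ["new0_mid","new1_mid"]:
  for r in regions_of("wrist",t)[:1]:
    mu,y,l,w=white(im,m,r["mask"],.067);print(t,r["p"],mu,y,l,delta([*mu,.0445],y))
E
```

```text
[ 0.6071 -0.2002  0.1596]
new1_mid 0.86 [ 0.6299 -0.2608] 10.053953702201568 [30.4096 14.0259] (array([-6.2789, -1.5765, 11.5212]), np.float64(24.70905440425082))
```

```bash
python3 - <<'E'
from wb import *
m=camera_model("wrist");im=capture("wrist");cv2.imwrite("pics/w9.png",im)
hsv=cv2.cvtColor(im,cv2.COLOR_BGR2HSV);h=hsv[...,0]
red=(((h<8)|(h>172))&(hsv[...,1]>150)&(hsv[...,2]>80)).astype(np.uint8)
n,_,st,ce=cv2.connectedComponentsWithStats(red);print([(st[i],ce[i]) for i in range(1,n) if st[i][4]>80])
print(proj(m,[.6067,-.1998,.067]))
for r in regions_of("wrist","new0_mid")[:1]:
    mu,y,l,w=white(im,m,r["mask"],.067);print(r["p"],mu,y,l,delta([*mu,.0445],y))
E
```

```text
[(array([ 222,  164,   62,   33, 1030], dtype=int32), array([251.8146, 179.0437]))]
[[252.0687 191.3856]]
0.89 [ 0.6062 -0.1998] 31.613254551322314 [29.7347 13.3549] (array([ 0.0756, -0.038 , 11.5004]), np.float64(3.160727511518189))
```

```bash
python3 - <<'E'
from wb import *
m=camera_model("wrist");im=cv2.imread("pics/w9.png")
o=im.copy()
for y,col in [(34.8,(255,255,0)),(31.6,(255,0,255))]:
    a=np.radians(y);R=np.array([[np.cos(a),-np.sin(a)],[np.sin(a),np.cos(a)]])
    for hx,hy,z in [(.015,.006,.067),(.028,.012,.043)]:
        q=proj(m,[[*(np.array([.6065,-.1998])+R@[sx*hx,sy*hy]),z] for sx,sy in [(1,1),(1,-1),(-1,-1),(-1,1)]])
        o=cv2.polylines(o,[np.int32(q*16)],True,col,1,cv2.LINE_AA,4)
c=lambda x:cv2.resize(x[145:230,195:310],None,fx=5,fy=5,interpolation=0)
cv2.imwrite("pics/w9o.png",c(o))
E
```

```text
(no output)
```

View pics/w9o.png

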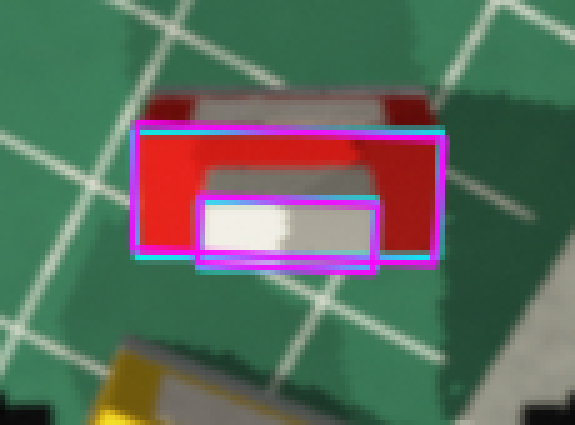

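Call:
{"fn": "send_rows", "kwargs": {
  "moves": [
    [[0,0,0,0.05,-0.04,3.5,0.2],[0,0,0,0,0,3,0.2],[0,0,0,0,0,3,0.2],[0,0,0,0,0,2,0.2],[0,0,0,0,0,0,0.2]]
  ]
}}

```text
time_s: 26.35
position: [0.6068, -0.1997, 0.0439]
tcp_rot: [[-0.57, 0.822, 0.001], [0.822, 0.57, 0.001], [0.0, 0.001, -1.0]]
force: [-0.0, -1.7, -0.4]
opening: 0.601
```

Call:
{"fn": "send_rows", "kwargs": {
  "moves": [
    [[0,0,0,0,0,0,-1],[0,0,0,0,0,0,-1],[0,0,0,0,0,0,-1],[0,0,0,0,0,0,-1],[0,0,0,0,0,0,-1]]
  ]
}}

```text
time_s: 26.85
position: [0.6065, -0.1999, 0.0443]
tcp_rot: [[-0.571, 0.821, 0.001], [0.821, 0.571, -0.0], [-0.001, 0.001, -1.0]]
force: [0.8, -0.5, -0.6]
opening: 0.342
```

Call:
{"fn": "send_rows", "kwargs": {
  "moves": [
    [[0,0,0,0,0,-1,-1],[0,0,0,0,0,-2,-1],[0,0,0,0,0,-3,-1],[0,0,0,0,0,-3,-1],[0,0,0,0,0,-3,-1]]
  ]
}}

```text
time_s: 27.35
position: [0.6057, -0.1998, 0.1656]
tcp_rot: [[-0.571, 0.821, -0.001], [0.821, 0.571, 0.0], [0.001, -0.0, -1.0]]
force: [0.6, 0.5, -1.4]
opening: 0.339
```

Call:
{"fn": "send_rows", "kwargs": {
  "moves": [
    [[0,0,7.55,0,0,-3,-1],[0,0,7.55,0,0,-3,-1],[0,0,7.55,0,0,0,-1],[0,0,7.55,0,0,0,-1],[0,0,0,0,0,0,-1]]
  ]
}}

```text
time_s: 27.85
position: [0.6058, -0.1998, 0.2249]
tcp_rot: [[-0.08, 0.997, 0.0], [0.997, 0.08, -0.0], [-0.0, 0.0, -1.0]]
force: [-0.2, -0.3, -1.5]
opening: 0.343
```

```bash
python3 - <<'E'
from ov import *
s=readout.read_state();print(s["position"],s["force"],s["opening"])
print(delta([*B()((0,0)),.22],4.6))
E
```

```text
[ 0.6058 -0.1998  0.2249] [-0.1982 -0.3142 -1.546 ] 0.34260499045444537
(array([ 41.0633, -10.1163,   0.4782]), np.float64(0.0013502587791975884))
```

Call:
{"fn": "send_rows", "kwargs": {
  "moves": [
    [[0,0,0,2,-0.5,0,-1],[0,0,0,3.42,-0.843,0,-1],[0,0,0,3.42,-0.843,0,-1],[0,0,0,3.42,-0.843,0,-1],[0,0,0,3.42,-0.843,0,-1]]
  ]
}}

```text
time_s: 28.35
position: [0.554, -0.0455, 0.224]
tcp_rot: [[-0.083, 0.997, -0.001], [0.997, 0.083, 0.0], [0.0, -0.001, -1.0]]
force: [0.5, 0.5, -1.5]
opening: 0.342
```

Call:
{"fn": "send_rows", "kwargs": {
  "moves": [
    [[0,0,0,3.42,-0.843,0,-1],[0,0,0,3.42,-0.843,0,-1],[0,0,0,3.42,-0.843,0,-1],[0,0,0,3.42,-0.843,0,-1],[0,0,0,3.42,-0.843,0,-1]]
  ]
}}

```text
time_s: 28.85
position: [0.4984, 0.1216, 0.2242]
tcp_rot: [[-0.083, 0.997, -0.0], [0.997, 0.083, -0.0], [-0.0, -0.0, -1.0]]
force: [1.5, 0.4, -1.4]
opening: 0.34
```

Call:
{"fn": "send_rows", "kwargs": {
  "moves": [
    [[0,0,0,3.42,-0.843,0,-1],[0,0,0,3.42,-0.843,0,-1],[0,0,0,1.44,-0.343,0.4,-1],[0,0,0,0,0,0,-1],[0,0,0,0,0,0,-1]]
  ]
}}

```text
time_s: 29.35
position: [0.4727, 0.2007, 0.22]
tcp_rot: [[-0.082, 0.997, -0.0], [0.997, 0.082, -0.001], [-0.001, -0.0, -1.0]]
force: [0.9, 0.8, -0.3]
opening: 0.341
```

```bash
python3 - <<'E'
from ov import *
s=readout.read_state();print(s["position"],delta([*B()((0,0)),.0473],4.6))
m=camera_model("wrist");im=capture("wrist");o=draw(im,m,B(),(-.081,-.027,.027,.054,.081))
cv2.imwrite("pics/w10.png",cv2.resize(o[60:300,130:386],None,fx=2.4,fy=2.4))
E
```

```text
[0.4727 0.2007 0.22  ] (array([ 0.0961, -0.0611, 17.2669]), np.float64(0.08765110972095158))
```

View pics/w10.png

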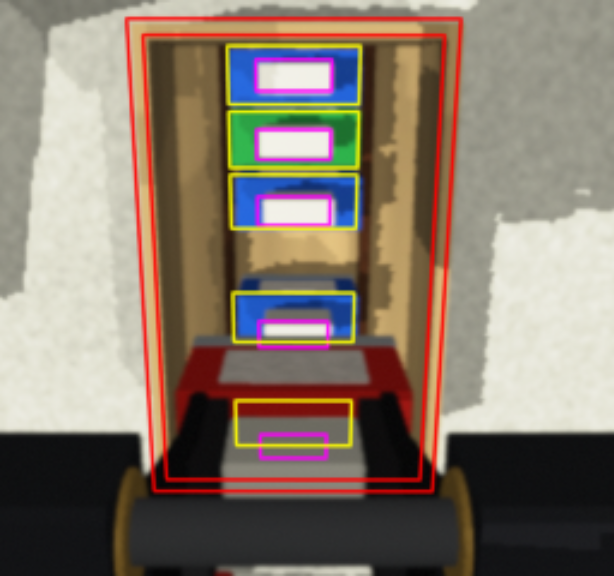

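Call:
{"fn": "send_rows", "kwargs": {
  "moves": [
    [[0,0,0,0.1,0,3,-1],[0,0,0,0,-0.05,3,-1],[0,0,0,0,0,3,-1],[0,0,0,0,0,2,-1],[0,0,0,0,0,1,-1]]
  ]
}}

```text
time_s: 29.9
position: [0.4718, 0.2005, 0.0984]
tcp_rot: [[-0.078, 0.997, -0.003], [0.997, 0.078, -0.001], [-0.001, -0.003, -1.0]]
force: [-1.2, -0.5, -1.2]
opening: 0.336
```

Call:
{"fn": "send_rows", "kwargs": {
  "moves": [
    [[0,0,0,0,0,1,-1],[0,0,0,0,0,1,-1],[0,0,0,0,0,0.8,-1],[0,0,0,0,0,0.7,-1],[0,0,0,0,0,0.5,-1]]
  ]
}}

```text
time_s: 30.4
position: [0.472, 0.2023, 0.0598]
tcp_rot: [[-0.08, 0.997, 0.0], [0.997, 0.08, 0.0], [0.0, 0.0, -1.0]]
force: [0.2, 0.7, -1.4]
opening: 0.34
```

Call:
{"fn": "send_rows", "kwargs": {
  "moves": [
    [[0,0,0,0,0,0.3,-1],[0,0,0,0,0,0.3,-1],[0,0,0,0,0,0.2,-1],[0,0,0,0,0,0.2,-1],[0,0,0,0,0,0.1,-1]]
  ]
}}

```text
time_s: 30.9
position: [0.4719, 0.2023, 0.0491]
tcp_rot: [[-0.08, 0.997, 0.0], [0.997, 0.08, 0.0], [0.0, 0.0, -1.0]]
force: [1.1, -0.3, -1.1]
opening: 0.339
```

Call:
{"fn": "send_rows", "kwargs": {
  "moves": [
    [[0,0,0,0,0,0.1,-1],[0,0,0,0,0,0.1,-1],[0,0,0,0,0,0,-1],[0,0,0,0,0,0,-1],[0,0,0,0,0,0,-1]]
  ]
}}

```text
time_s: 31.4
position: [0.472, 0.2023, 0.0472]
tcp_rot: [[-0.08, 0.997, 0.0], [0.997, 0.08, 0.0], [0.0, 0.0, -1.0]]
force: [0.2, 0.0, 0.4]
opening: 0.341
```

Call:
{"fn": "send_rows", "kwargs": {
  "moves": [
    [[0,0,0,0,0,0.03,-1],[0,0,0,0,0,0,0.1],[0,0,0,0,0,0,0.1],[0,0,0,0,0,0,0.1],[0,0,0,0,0,0,0.1]]
  ]
}}

```text
time_s: 31.9
position: [0.4718, 0.2022, 0.0467]
tcp_rot: [[-0.08, 0.997, -0.0], [0.997, 0.08, -0.0], [-0.0, -0.0, -1.0]]
force: [0.5, -0.2, -1.3]
opening: 0.534
```

Call:
{"fn": "send_rows", "kwargs": {
  "moves": [
    [[0,0,0,0,0,-1,0.1],[0,0,0,0,0,-3,0.1],[0,0,0,0,0,-4,0.1],[0,0,0,0,0,-4,0.1],[0,0,0,0,0,-4,0.1]]
  ]
}}

```text
time_s: 32.4
position: [0.4715, 0.2022, 0.209]
tcp_rot: [[-0.08, 0.997, 0.0], [0.997, 0.08, 0.0], [0.0, 0.0, -1.0]]
force: [1.2, 0.5, -0.4]
opening: 0.549
```

```bash
python3 - <<'E'
from h import *
s=readout.read_state();print(s["position"])
print(delta([.6305,-.2609,.16],10))
capture("scene")
for t in ["new0_mid","new1_mid"]:print(t,[(np.round(d["location"],4),round(d["p"],2)) for d in spot_in("scene",t)])
E
```

```text
[0.4715 0.2022 0.209 ]
(array([-47.4289,  12.1456,   4.8962]), np.float64(-5.4129201760199095))
new0_mid [(array([0.4862, 0.1947, 0.0539]), 0.45)]
new1_mid [(array([ 0.6378, -0.2653,  0.0445]), 0.92)]
```

Call:
{"fn": "send_rows", "kwargs": {
  "moves": [
    [[0,0,0,-3.88,1,0,0.2],[0,0,0,-3.88,1,0,0.2],[0,0,0,-3.88,1,0,0.2],[0,0,0,-3.88,1,0,0.2],[0,0,0,-3.88,1,0,0.2]]
  ]
}}

```text
time_s: 33.05
position: [0.5364, 0.0115, 0.2056]
tcp_rot: [[-0.08, 0.997, -0.003], [0.997, 0.08, 0.001], [0.001, -0.003, -1.0]]
force: [0.3, -0.0, 0.2]
opening: 0.602
```

Call:
{"fn": "send_rows", "kwargs": {
  "moves": [
    [[0,0,0,-3.88,1,0,0.2],[0,0,0,-3.88,1,0,0.2],[0,0,0,-3.88,1,0,0.2],[0,0,0,-3.88,1,0,0.2],[0,0,0,-3.88,1,0,0.2]]
  ]
}}

```text
time_s: 33.55
position: [0.6018, -0.1777, 0.2052]
tcp_rot: [[-0.08, 0.997, -0.003], [0.997, 0.08, 0.002], [0.002, -0.003, -1.0]]
force: [0.3, -0.5, 0.0]
opening: 0.599
```

Call:
{"fn": "send_rows", "kwargs": {
  "moves": [
    [[0,0,0,-3.88,1,0,0.2],[0,0,0,-3.88,1,0,0.2],[0,0,0,-0.87,0.15,2,0.2],[0,0,-5.4,0,0,2.9,0.2],[0,0,0,0,0,0,0.2]]
  ]
}}

```text
time_s: 34.05
position: [0.6269, -0.2592, 0.1517]
tcp_rot: [[-0.172, 0.985, -0.011], [0.985, 0.172, 0.007], [0.009, -0.01, -1.0]]
force: [-0.7, 0.9, -0.6]
opening: 0.601
```

```bash
python3 - <<'E'
from wb import *
s=readout.read_state();print(s["position"])
m=camera_model("wrist");im=capture("wrist");cv2.imwrite("pics/w11.png",im)
hsv=cv2.cvtColor(im,cv2.COLOR_BGR2HSV);h=hsv[...,0]
for r in regions_of("wrist","new1_mid")[:1]:
    mu,y,l,w=white(im,m,r["mask"],.067);print(r["p"],mu,y,l,delta([*mu,.0445],y))
    ys=[np.nonzero(r["mask"][:,u])[0] for u in range(512)];print([(u,v[0]) for u,v in enumerate(ys) if len(v)][::6])
print(proj(m,[.6305,-.2609,.067]))
E
```

```text
[ 0.6269 -0.2592  0.1517]
0.64 [ 0.6315 -0.2611] 10.893874807964721 [29.5582 12.357 ] (array([-0.1698,  0.1776, 11.1769]), np.float64(-1.0081586291633755))
[(227, np.int64(179)), (233, np.int64(168)), (239, np.int64(168)), (245, np.int64(169)), (251, np.int64(168)), (257, np.int64(168)), (263, np.int64(168)), (269, np.int64(168)), (275, np.int64(168)), (281, np.int64(168)), (287, np.int64(174))]
[[257.3619 198.2403]]
```

Call:
{"fn": "send_rows", "kwargs": {
  "moves": [
    [[0,0,0,0,0,0,0.2],[0,0,0,0,0,0,0.2],[0,0,0,0,0,0,0.2],[0,0,0,0,0,0,0.2],[0,0,0,0,0,0,0.2]]
  ]
}}

```text
time_s: 34.65
position: [0.6311, -0.2608, 0.1584]
tcp_rot: [[-0.174, 0.985, 0.001], [0.985, 0.174, -0.0], [-0.001, 0.001, -1.0]]
force: [-0.6, 0.3, -0.3]
opening: 0.602
```

```bash
python3 - <<'E'
from wb import *
s=readout.read_state();print(s["position"])
m=camera_model("wrist");im=capture("wrist")
for r in regions_of("wrist","new1_mid")[:1]:
    mu,y,l,w=white(im,m,r["mask"],.067);print(r["p"],mu,y,l,delta([*mu,.0445],y))
E
```

```text
[ 0.6311 -0.2608  0.1584]
0.94 [ 0.6315 -0.2611] 10.509161602920841 [29.5802 12.6199] (array([-0.0397,  0.0345, 11.3568]), np.float64(-0.5210376132325365))
```

Call:
{"fn": "send_rows", "kwargs": {
  "moves": [
    [[0,0,0,0,0,3.4,0.2],[0,0,0,0,0,3,0.2],[0,0,0,0,0,3,0.2],[0,0,0,0,0,2,0.2],[0,0,0,0,0,0,0.2]]
  ]
}}

```text
time_s: 35.25
position: [0.6321, -0.2609, 0.0438]
tcp_rot: [[-0.173, 0.985, 0.002], [0.985, 0.173, -0.0], [-0.0, 0.002, -1.0]]
force: [-0.5, 0.1, -0.2]
opening: 0.597
```

Call:
{"fn": "send_rows", "kwargs": {
  "moves": [
    [[0,0,0,0,0,0,-1],[0,0,0,0,0,0,-1],[0,0,0,0,0,0,-1],[0,0,0,0,0,0,-1],[0,0,0,0,0,0,-1]]
  ]
}}

```text
time_s: 35.75
position: [0.6316, -0.261, 0.044]
tcp_rot: [[-0.173, 0.985, 0.001], [0.985, 0.173, -0.0], [-0.001, 0.001, -1.0]]
force: [1.0, 0.2, -0.2]
opening: 0.342
```

Call:
{"fn": "send_rows", "kwargs": {
  "moves": [
    [[0,0,0,0,0,-1,-1],[0,0,0,0,0,-2,-1],[0,0,0,0,0,-3,-1],[0,0,0,0,0,-3,-1],[0,0,0,0,0,-3,-1]]
  ]
}}

```text
time_s: 36.25
position: [0.6304, -0.2605, 0.1651]
tcp_rot: [[-0.174, 0.985, -0.001], [0.985, 0.174, 0.0], [0.001, -0.001, -1.0]]
force: [-0.7, -1.2, -1.7]
opening: 0.342
```

Call:
{"fn": "send_rows", "kwargs": {
  "moves": [
    [[0,0,0,0,0,-3,-1],[0,0,5.4,0,0,-3,-1],[0,0,0,0,0,0,-1],[0,0,0,0,0,0,-1],[0,0,0,0,0,0,-1]]
  ]
}}

```text
time_s: 36.75
position: [0.6296, -0.2601, 0.222]
tcp_rot: [[-0.081, 0.997, -0.003], [0.997, 0.081, 0.002], [0.002, -0.003, -1.0]]
force: [-1.4, -0.1, -2.2]
opening: 0.336
```

```bash
python3 - <<'E'
from ov import *
s=readout.read_state();print(s["position"],s["force"],s["opening"])
print(delta([*B()((0,-.054)),.22],4.6))
E
```

```text
[ 0.6296 -0.2601  0.222 ] [-1.4281 -0.0808 -2.1783] 0.33621709446486675
(array([ 41.8679, -11.9841,   0.3351]), np.float64(0.03576818137111104))
```

Call:
{"fn": "send_rows", "kwargs": {
  "moves": [
    [[0,0,0,2,-0.6,0,-1],[0,0,0,3.49,-1,0,-1],[0,0,0,3.49,-1,0,-1],[0,0,0,3.49,-1,0,-1],[0,0,0,3.49,-1,0,-1]]
  ]
}}

```text
time_s: 37.25
position: [0.5704, -0.1038, 0.2217]
tcp_rot: [[-0.08, 0.997, -0.004], [0.997, 0.08, 0.002], [0.002, -0.004, -1.0]]
force: [-0.1, 0.8, -1.9]
opening: 0.342
```

Call:
{"fn": "send_rows", "kwargs": {
  "moves": [
    [[0,0,0,3.49,-1,0,-1],[0,0,0,3.49,-1,0,-1],[0,0,0,3.49,-1,0,-1],[0,0,0,3.49,-1,0,-1],[0,0,0,3.49,-1,0,-1]]
  ]
}}

```text
time_s: 37.75
position: [0.5066, 0.0658, 0.2221]
tcp_rot: [[-0.08, 0.997, -0.004], [0.997, 0.08, 0.0], [0.001, -0.004, -1.0]]
force: [0.5, 0.1, -1.0]
opening: 0.342
```

Call:
{"fn": "send_rows", "kwargs": {
  "moves": [
    [[0,0,0,3.49,-1,0,-1],[0,0,0,3.49,-1,0,-1],[0,0,0,1.48,-0.38,0.3,-1],[0,0,0,0,0,0,-1],[0,0,0,0,0,0,-1]]
  ]
}}

```text
time_s: 38.25
position: [0.4775, 0.1468, 0.2198]
tcp_rot: [[-0.081, 0.997, -0.002], [0.997, 0.081, -0.001], [-0.001, -0.002, -1.0]]
force: [0.2, 0.1, -2.2]
opening: 0.34
```

```bash
python3 - <<'E'
from ov import *
s=readout.read_state();print(s["position"],delta([*B()((0,-.054)),.047],4.6))
m=camera_model("wrist");im=capture("wrist");o=draw(im,m,B(),(-.081,-.027,0,.027,.054,.081))
cv2.imwrite("pics/w12.png",cv2.resize(o[20:300,130:386],None,fx=2.1,fy=2.1))
E
```

```text
[0.4775 0.1468 0.2198] (array([ 0.1006, -0.0693, 17.279 ]), np.float64(0.06743735040735999))
```

View pics/w12.png

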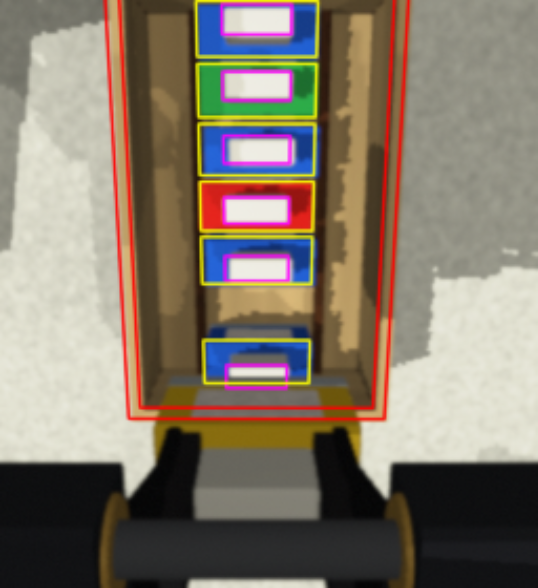

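Call:
{"fn": "send_rows", "kwargs": {
  "moves": [
    [[0,0,0,0.1,0,3,-1],[0,0,0,0,-0.03,3,-1],[0,0,0,0,0,3,-1],[0,0,0,0,0,2,-1],[0,0,0,0,0,1,-1]]
  ]
}}

```text
time_s: 38.8
position: [0.4772, 0.1465, 0.0988]
tcp_rot: [[-0.078, 0.997, -0.003], [0.997, 0.078, -0.0], [-0.0, -0.003, -1.0]]
force: [-0.8, -0.1, -0.7]
opening: 0.343
```

Call:
{"fn": "send_rows", "kwargs": {
  "moves": [
    [[0,0,0,0,0,1,-1],[0,0,0,0,0,1,-1],[0,0,0,0,0,0.8,-1],[0,0,0,0,0,0.7,-1],[0,0,0,0,0,0.5,-1]]
  ]
}}

```text
time_s: 39.3
position: [0.4778, 0.148, 0.0605]
tcp_rot: [[-0.08, 0.997, 0.0], [0.997, 0.08, 0.0], [-0.0, 0.0, -1.0]]
force: [-0.0, 0.2, -1.4]
opening: 0.337
```

Call:
{"fn": "send_rows", "kwargs": {
  "moves": [
    [[0,0,0,0,0,0.3,-1],[0,0,0,0,0,0.3,-1],[0,0,0,0,0,0.2,-1],[0,0,0,0,0,0.2,-1],[0,0,0,0,0,0.1,-1]]
  ]
}}

```text
time_s: 39.8
position: [0.4777, 0.1479, 0.0497]
tcp_rot: [[-0.08, 0.997, 0.0], [0.997, 0.08, -0.0], [-0.0, 0.0, -1.0]]
force: [0.6, 0.0, -1.2]
opening: 0.343
```

Call:
{"fn": "send_rows", "kwargs": {
  "moves": [
    [[0,0,0,0,0,0.1,-1],[0,0,0,0,0,0.1,-1],[0,0,0,0,0,0,-1],[0,0,0,0,0,0,-1],[0,0,0,0,0,0,-1]]
  ]
}}

```text
time_s: 40.3
position: [0.4777, 0.1479, 0.0478]
tcp_rot: [[-0.08, 0.997, 0.0], [0.997, 0.08, 0.0], [-0.0, 0.0, -1.0]]
force: [-0.2, 0.8, -1.2]
opening: 0.344
```

Call:
{"fn": "send_rows", "kwargs": {
  "moves": [
    [[0,0,0,0,0,0.06,-1],[0,0,0,0,0,0.04,-1],[0,0,0,0,0,0,0.1],[0,0,0,0,0,0,0.1],[0,0,0,0,0,0,0.1]]
  ]
}}

```text
time_s: 40.8
position: [0.4778, 0.1479, 0.0469]
tcp_rot: [[-0.08, 0.997, 0.0], [0.997, 0.08, 0.0], [-0.0, 0.0, -1.0]]
force: [0.9, 0.2, -0.5]
opening: 0.508
```

Call:
{"fn": "send_rows", "kwargs": {
  "moves": [
    [[0,0,0,0,0,0,0.1],[0,0,0,0,0,-3,0.1],[0,0,0,0,0,-4,0.1],[0,0,0,0,0,-4,0.1],[0,0,0,0,0,-4,0.1]]
  ]
}}

```text
time_s: 41.3
position: [0.4772, 0.1479, 0.1982]
tcp_rot: [[-0.08, 0.997, -0.001], [0.997, 0.08, -0.0], [-0.0, -0.001, -1.0]]
force: [1.0, 1.3, -0.5]
opening: 0.549
```

Call:
{"fn": "send_rows", "kwargs": {
  "moves": [
    [[0,0,0,-3,0,-2,0.1],[0,0,0,-3,0,-2,0.1],[0,0,0,-2,0,0,0.1],[0,0,0,0,0,0,0.1],[0,0,0,0,0,0,0.1]]
  ]
}}

```text
time_s: 41.8
position: [0.4836, 0.0682, 0.2366]
tcp_rot: [[-0.079, 0.997, -0.001], [0.997, 0.079, 0.001], [0.001, -0.001, -1.0]]
force: [-0.2, 0.0, 0.0]
opening: 0.546
```

```bash
python3 - <<'E'
from ov import *
s=readout.read_state();print(s["position"],s["joint_positions"])
m=camera_model("wrist");im=capture("wrist");o=draw(im,m,B(),np.arange(-3,4)*.027)
cv2.imwrite("pics/w13.png",cv2.resize(o[0:300,130:386],None,fx=2,fy=2))
print(delta([.402,-.217,.2],96.85))
E
```

```text
[0.4836 0.0682 0.2366] [ -5.1273  18.6552 100.2543   0.0341  61.1412  -9.6551]
(array([-27.8339, -10.3841,   3.6298]), np.float64(87.72193309637083))
```

View pics/w13.png

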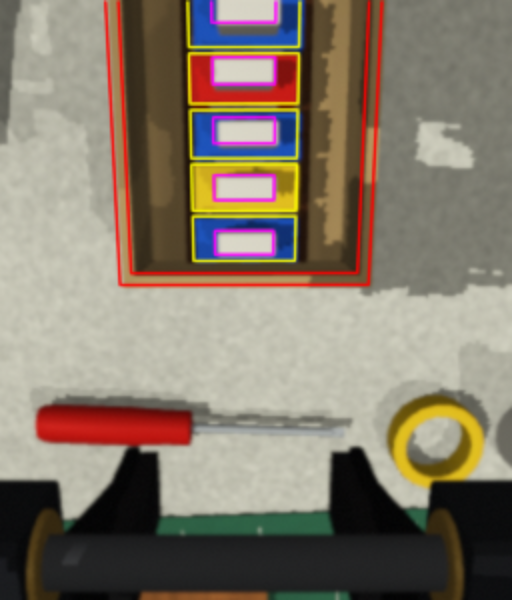

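Call:
{"fn": "send_rows", "kwargs": {
  "moves": [
    [[0,0,0,-3.48,-1.3,0,0.1],[0,0,0,-3.48,-1.3,0,0.1],[0,0,0,-3.48,-1.3,0,0.1],[0,0,0,-3.48,-1.3,0,0.1],[0,0,0,-3.48,-1.3,0,0.1]]
  ]
}}

```text
time_s: 42.35
position: [0.4325, -0.1103, 0.2363]
tcp_rot: [[-0.082, 0.997, -0.001], [0.997, 0.082, 0.001], [0.001, -0.001, -1.0]]
force: [0.6, 0.5, -0.3]
opening: 0.549
```

Call:
{"fn": "send_rows", "kwargs": {
  "moves": [
    [[0,0,0,-3.48,-1.3,0,0.1],[0,0,0,-3.48,-1.3,0,0.1],[0,0,0,-3.48,-1.3,0,0.1],[0,0,-7.7,0,0,1,0.1],[0,0,-7.7,0,0,1,0.1]]
  ]
}}

```text
time_s: 42.85
position: [0.4027, -0.2179, 0.2162]
tcp_rot: [[-0.346, 0.938, -0.0], [0.938, 0.346, 0.001], [0.001, 0.0, -1.0]]
force: [-0.8, -0.0, -0.1]
opening: 0.552
```

Call:
{"fn": "send_rows", "kwargs": {
  "moves": [
    [[0,0,-7.7,0,0,0,0.1],[0,0,-7.7,0,0,0,0.1],[0,0,-7.7,0,0,0,0.1],[0,0,-7.7,0,0,0,0.1],[0,0,-7.7,0,0,0,0.1]]
  ]
}}

```text
time_s: 43.35
position: [0.4028, -0.2162, 0.2161]
tcp_rot: [[-0.856, 0.517, -0.001], [0.517, 0.856, 0.002], [0.002, 0.001, -1.0]]
force: [0.7, 0.1, -0.0]
opening: 0.548
```

Call:
{"fn": "send_rows", "kwargs": {
  "moves": [
    [[0,0,-7.7,0,0,0,0.1],[0,0,-7.7,0,0,0,0.1],[0,0,-7.7,0,0,0,0.1],[0,0,-7.7,0,0,0,0.1],[0,0,-7.7,0,0,0,0.1]]
  ]
}}

```text
time_s: 43.85
position: [0.4029, -0.2162, 0.2162]
tcp_rot: [[-0.992, -0.129, -0.001], [-0.129, 0.992, 0.001], [0.001, 0.002, -1.0]]
force: [0.2, 0.3, 0.2]
opening: 0.55
```

Call:
{"fn": "send_rows", "kwargs": {
  "moves": [
    [[0,0,0,0,0,0,0.1],[0,0,0,0,0,0,0.1],[0,0,0,0,0,0,0.1],[0,0,0,0,0,0,0.1],[0,0,0,0,0,0,0.1]]
  ]
}}

```text
time_s: 44.35
position: [0.4027, -0.2176, 0.2168]
tcp_rot: [[-0.993, -0.121, -0.0], [-0.121, 0.993, 0.0], [0.0, 0.0, -1.0]]
force: [0.0, 0.5, 0.2]
opening: 0.551
```

```bash
python3 - <<'E'
from h import *
s=readout.read_state();print(s["position"],s["joint_positions"])
m=camera_model("wrist");im=capture("wrist");o=im.copy()
for r in regions_of("wrist","lid")[:1]:print(r["p"],r["mask"].sum(),cv2.boundingRect(r["mask"].astype(np.uint8)))
hsv=cv2.cvtColor(im,cv2.COLOR_BGR2HSV);h=hsv[...,0]
tab=((h>3)&(h<14)&(hsv[...,1]>200)&(hsv[...,2]>190)).astype(np.uint8)
n,l,st,ce=cv2.connectedComponentsWithStats(tab);i=1+np.argmax(st[1:,4]);v,u=np.nonzero(l==i)
P=toz(m,np.c_[u,v].astype(float),.046);print(st[i],P.mean(0),np.degrees(np.arctan2(*np.linalg.eigh(np.cov(P.T))[1][::-1,1])),np.ptp(P,0))
a=np.radians(6.85);R=np.array([[np.cos(a),-np.sin(a)],[np.sin(a),np.cos(a)]]);c=np.array([.402,-.217])+R@[.05,0]
for hx0,hx1,hy,z in [(-.0705,.0705,.1085,.016),(-.064,-.036,.006,.046)]:
    q=proj(m,[[*(c+R@p),z] for p in [(hx0,hy),(hx1,hy),(hx1,-hy),(hx0,-hy)]]);o=cv2.polylines(o,[np.int32(q*16)],True,(255,255,0),1,cv2.LINE_AA,4)
cv2.imwrite("pics/w14.png",o);cv2.imwrite("pics/w14r.png",im)
print(delta([.402,-.217,.021],96.85))
E
```

```text
[ 0.4027 -0.2176  0.2168] [ -42.417    17.889   105.6495    0.0018   56.4643 -139.3697]
0.71 17878 (160, 146, 186, 111)
[248 159  10  24 232] [ 0.4029 -0.2167] -173.97579846297492 [0.0263 0.0123]
(array([ 0.0558,  0.0731, 19.5806]), np.float64(0.11022937954734857))
```

View pics/w14.png

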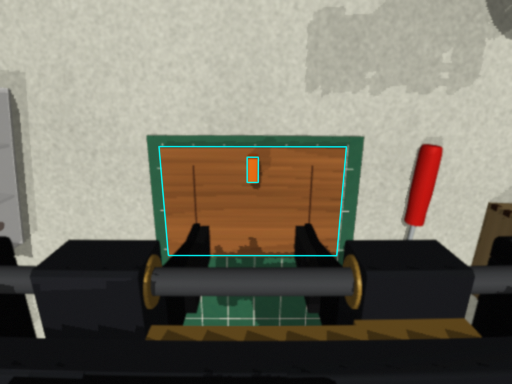

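Call:
{"fn": "send_rows", "kwargs": {
  "moves": [
    [[0,0,0,0.05,0.06,4.5,0],[0,0,0,0,0,4.5,0],[0,0,0,0,0,4.5,0],[0,0,0,0,0,4,-0.2],[0,0,0,0,0,2,-0.4]]
  ]
}}

```text
time_s: 44.95
position: [0.401, -0.2163, 0.019]
tcp_rot: [[-0.993, -0.121, -0.003], [-0.121, 0.993, 0.003], [0.003, 0.003, -1.0]]
force: [-0.5, 0.6, -0.1]
opening: 0.392
```

Call:
{"fn": "send_rows", "kwargs": {
  "moves": [
    [[0,0,0,0,0,0.1,-0.5],[0,0,0,0,0,0,-1],[0,0,0,0,0,0,-1],[0,0,0,0,0,0,-1],[0,0,0,0,0,0,-1]]
  ]
}}

```text
time_s: 45.45
position: [0.4027, -0.2176, 0.022]
tcp_rot: [[-0.993, -0.122, 0.002], [-0.122, 0.993, -0.002], [-0.002, -0.002, -1.0]]
force: [-1.1, 0.3, 3.5]
opening: 0.136
```

Call:
{"fn": "send_rows", "kwargs": {
  "moves": [
    [[0,0,0,0,0,0,-1],[0,0,0,0,0,0,-1],[0,0,0,0,0,0,-1],[0,0,0,0,0,0,-1],[0,0,0,0,0,0,-1]]
  ]
}}

```text
time_s: 45.95
position: [0.4027, -0.2176, 0.022]
tcp_rot: [[-0.993, -0.122, 0.002], [-0.122, 0.993, -0.002], [-0.002, -0.002, -1.0]]
force: [-1.1, 0.4, 6.0]
opening: 0.134
```

Call:
{"fn": "send_rows", "kwargs": {
  "moves": [
    [[0,0,0,0,0,-0.5,-1],[0,0,0,0,0,-1.5,-1],[0,0,0,0,0,-2,-1],[0,0,0,0,0,-2,-1],[0,0,0,0,0,-3,-1]]
  ]
}}

```text
time_s: 46.45
position: [0.4009, -0.2161, 0.1109]
tcp_rot: [[-0.993, -0.122, -0.003], [-0.122, 0.993, 0.002], [0.003, 0.003, -1.0]]
force: [-0.0, 0.0, -3.2]
opening: 0.136
```

Call:
{"fn": "send_rows", "kwargs": {
  "moves": [
    [[0,0,0,0,0,-3,-1],[0,0,0,0,0,-3,-1],[0,0,0,0,0,-3,-1],[0,0,2.2,0,0,0,-1],[0,0,0,0,0,0,-1]]
  ]
}}

```text
time_s: 46.95
position: [0.4019, -0.2169, 0.2018]
tcp_rot: [[-0.996, -0.084, 0.001], [-0.084, 0.996, -0.001], [-0.001, -0.001, -1.0]]
force: [-0.4, 0.6, -3.5]
opening: 0.132
```

```bash
python3 - <<'E'
from h import *
s=readout.read_state();print(s["position"],s["force"],s["moment"],s["opening"])
print(delta([.44,0,.2],94.6),delta([.4222,.1974,.2],94.6))
m=camera_model("wrist");im=capture("wrist");cv2.imwrite("pics/w15.png",im)
# expected rows of near top edge of plate at centre and its corners if level (plate top 6 mm below TCP)
R=s["tcp_rot"];p=s["position"];a=np.radians(4.6)
for sag in [0,3,6]:
  t=np.radians(sag)
  q=[]
  for lx,ly in [(-.0205,-.1),(-.0205,.1),(.025,-.1),(.025,.1)]:
    v=np.array([lx*np.cos(t),ly,-.005-lx*np.sin(t)]);q.append(p+R@np.diag([-1,1,-1])@v)
  print(sag,proj(m,q).round(1).tolist())
E
```

```text
[ 0.4019 -0.2169  0.2018] [-0.3599  0.6236 -3.4913] [0.0337 0.1231 0.016 ] 0.13180946294632478
(array([-5.6169, 21.2957,  0.1577]), np.float64(0.20515598803801538)) (array([-5.4967, 41.1154,  0.1347]), np.float64(0.20515598803801538))
0 [[75.5, 204.2], [427.2, 204.2], [88.0, 274.2], [414.8, 274.2]]
3 [[74.5, 204.9], [428.1, 204.9], [89.0, 273.0], [413.8, 273.0]]
6 [[73.5, 205.7], [429.1, 205.7], [90.0, 271.7], [412.8, 271.7]]
```

View pics/w15.png

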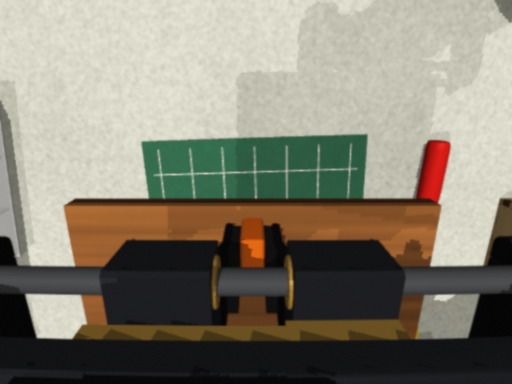

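Call:
{"fn": "send_rows", "kwargs": {
  "moves": [
    [[0,0,0.2,-0.4,1.5,0,-1],[0,0,0,-0.65,2.5,0,-1],[0,0,0,-0.65,2.5,0,-1],[0,0,0,-0.65,2.5,0,-1],[0,0,0,-0.65,2.5,0,-1]]
  ]
}}

```text
time_s: 47.5
position: [0.4216, -0.0986, 0.1997]
tcp_rot: [[-0.997, -0.08, -0.003], [-0.08, 0.997, 0.002], [0.003, 0.002, -1.0]]
force: [0.7, -0.3, -2.5]
opening: 0.135
```

Call:
{"fn": "send_rows", "kwargs": {
  "moves": [
    [[0,0,0,-0.65,2.5,0,-1],[0,0,0,-0.65,2.5,0,-1],[0,0,0,-0.65,2.5,0,-1],[0,0,0,-0.65,2.5,0,-1],[0,0,0,0,2.5,0,-1]]
  ]
}}

```text
time_s: 48.0
position: [0.4384, 0.0278, 0.1998]
tcp_rot: [[-0.997, -0.081, -0.002], [-0.081, 0.997, 0.0], [0.002, 0.001, -1.0]]
force: [-0.7, 0.3, -2.1]
opening: 0.138
```

Call:
{"fn": "send_rows", "kwargs": {
  "moves": [
    [[0,0,0,0,2.5,0,-1],[0,0,0,0,2.5,0,-1],[0,0,0,0,2.5,0,-1],[0,0,0,0,2.5,0,-1],[0,0,0,0,2.5,0,-1]]
  ]
}}

```text
time_s: 48.5
position: [0.4271, 0.1521, 0.1996]
tcp_rot: [[-0.997, -0.081, -0.004], [-0.081, 0.997, -0.0], [0.004, -0.0, -1.0]]
force: [1.4, 0.4, -2.9]
opening: 0.133
```

Call:
{"fn": "send_rows", "kwargs": {
  "moves": [
    [[0,0,0,0,2.5,0,-1],[0,0,0,0,2,0,-1],[0,0,0,0,0,0,-1],[0,0,0,0,0,0,-1],[0,0,0,0,0,0,-1]]
  ]
}}

```text
time_s: 49.0
position: [0.4245, 0.1953, 0.2002]
tcp_rot: [[-0.997, -0.08, -0.002], [-0.08, 0.997, -0.001], [0.002, -0.001, -1.0]]
force: [-0.1, -0.9, -2.5]
opening: 0.137
```

```bash
python3 - <<'E'
from h import *
s=readout.read_state();print(s["position"],s["force"],s["opening"])
print(delta([.4225,.1974,.11],94.6))
E
```

```text
[0.4245 0.1953 0.2002] [-0.1028 -0.8514 -2.4522] 0.1370717893281064
(array([0.1686, 0.2297, 9.0215]), np.float64(-0.02260088067792765))
```

Call:
{"fn": "send_rows", "kwargs": {
  "moves": [
    [[0,0,0,0.17,0.22,3,-1],[0,0,0,0,0,3,-1],[0,0,0,0,0,2.5,-1],[0,0,0,0,0,1,-1],[0,0,0,0,0,0.7,-1]]
  ]
}}

```text
time_s: 49.5
position: [0.4232, 0.1974, 0.0981]
tcp_rot: [[-0.997, -0.079, -0.001], [-0.079, 0.997, -0.0], [0.001, -0.0, -1.0]]
force: [-0.4, -0.2, -2.2]
opening: 0.136
```

Call:
{"fn": "send_rows", "kwargs": {
  "moves": [
    [[0,0,0,0,0,0,-1],[0,0,0,0,0,0,-1],[0,0,0,0,0,0,-1],[0,0,0,0,0,0,-1],[0,0,0,0,0,0,-1]]
  ]
}}

```text
time_s: 50.0
position: [0.4235, 0.1983, 0.0994]
tcp_rot: [[-0.997, -0.08, 0.001], [-0.08, 0.997, 0.0], [-0.001, 0.0, -1.0]]
force: [-0.1, -0.8, -2.0]
opening: 0.134
```

```bash
python3 - <<'E'
from h import *
s=readout.read_state();print(s["position"],s["force"],s["moment"],s["opening"])
print(delta([.4222,.1972,.085],94.6))
E
```

```text
[0.4235 0.1983 0.0994] [-0.054  -0.762  -2.0192] [0.0382 0.1145 0.036 ] 0.13448144183113547
(array([ 0.1439, -0.095 ,  1.44  ]), np.float64(-0.0007857898714718203))
```

Call:
{"fn": "send_rows", "kwargs": {
  "moves": [
    [[0,0,0,0.1,-0.1,0.3,-1],[0,0,0,0,0,0.3,-1],[0,0,0,0,0,0.2,-1],[0,0,0,0,0,0.1,-1],[0,0,0,0,0,0,-1]]
  ]
}}

```text
time_s: 50.5
position: [0.4221, 0.197, 0.0895]
tcp_rot: [[-0.997, -0.08, -0.001], [-0.08, 0.997, -0.0], [0.001, -0.0, -1.0]]
force: [0.1, 0.9, -2.0]
opening: 0.134
```

Call:
{"fn": "send_rows", "kwargs": {
  "moves": [
    [[0,0,0,0,0,0.2,-1],[0,0,0,0,0,0.1,-1],[0,0,0,0,0,0.1,-1],[0,0,0,0,0,0.05,-1],[0,0,0,0,0,0,-1]]
  ]
}}

```text
time_s: 51.0
position: [0.4222, 0.1971, 0.0853]
tcp_rot: [[-0.997, -0.08, -0.0], [-0.08, 0.997, -0.0], [0.0, -0.0, -1.0]]
force: [-0.5, 0.1, -1.6]
opening: 0.136
```

Call:
{"fn": "send_rows", "kwargs": {
  "moves": [
    [[0,0,0,0,0,0.1,-1],[0,0,0,0,0,0.05,-1],[0,0,0,0,0,0,-1],[0,0,0,0,0,0,-1],[0,0,0,0,0,0,-1]]
  ]
}}

```text
time_s: 51.5
position: [0.4223, 0.1971, 0.085]
tcp_rot: [[-0.997, -0.08, 0.001], [-0.08, 0.997, 0.0], [-0.001, -0.0, -1.0]]
force: [-2.0, 0.2, 8.8]
opening: 0.137
```

Call:
{"fn": "send_rows", "kwargs": {
  "moves": [
    [[0,0,0,0,0,0,0],[0,0,0,0,0,0,0],[0,0,0,0,0,0,0],[0,0,0,0,0,0,0],[0,0,0,0,0,0,0]]
  ]
}}

```text
time_s: 52.0
position: [0.4223, 0.1971, 0.0837]
tcp_rot: [[-0.997, -0.08, -0.0], [-0.08, 0.997, -0.0], [0.0, -0.0, -1.0]]
force: [0.1, 0.3, -0.5]
opening: 0.467
```

Call:
{"fn": "send_rows", "kwargs": {
  "moves": [
    [[0,0,0,0,0,-1,0],[0,0,0,0,0,-3,0],[0,0,0,0,0,-4,0],[0,0,0,0,0,-3,0],[0,0,0,0,0,0,-1]]
  ]
}}

```text
time_s: 52.5
position: [0.4252, 0.1978, 0.1982]
tcp_rot: [[-0.997, -0.08, 0.01], [-0.08, 0.997, 0.002], [-0.01, 0.001, -1.0]]
force: [0.9, -0.4, 0.4]
opening: 0.46
```

Call:
{"fn": "send_rows", "kwargs": {
  "moves": [
    [[0,0,0,-2.5,0,0,-1],[0,0,0,-2.5,0,0,-1],[0,0,0,0,0,0,-1],[0,0,0,0,0,0,-1],[0,0,0,0,0,0,-1]]
  ]
}}

```text
time_s: 53.0
position: [0.4703, 0.2008, 0.1931]
tcp_rot: [[-0.997, -0.08, -0.003], [-0.08, 0.997, -0.001], [0.003, -0.0, -1.0]]
force: [-0.0, 0.5, 0.1]
opening: 0.053
```

```bash
python3 - <<'E'
from ov import *
s=readout.read_state();print(s["position"],s["force"],s["opening"],delta([*C,.079]))
m=camera_model("wrist");im=capture("wrist");o=im.copy();b=B()
for hx0,hx1,hy,z in [(-.0705,.0705,.1085,.079),(-.064,-.036,.006,.109)]:
    q=proj(m,[[*b(p),z] for p in [(hx0,hy),(hx1,hy),(hx1,-hy),(hx0,-hy)]]);o=cv2.polylines(o,[np.int32(q*16)],True,(255,255,0),1,cv2.LINE_AA,4)
s2=capture("scene")
cv2.imwrite("pics/f.png",np.hstack([cv2.resize(o[0:300,100:400],(400,400)),cv2.resize(s2[100:250,200:350],(400,400))]))
E
```

```text
[0.4703 0.2008 0.1931] [-0.0448  0.4538  0.1055] 0.05273989585458402 (array([-0.2128,  0.0484, 11.4078]), None)
```

View pics/f.png

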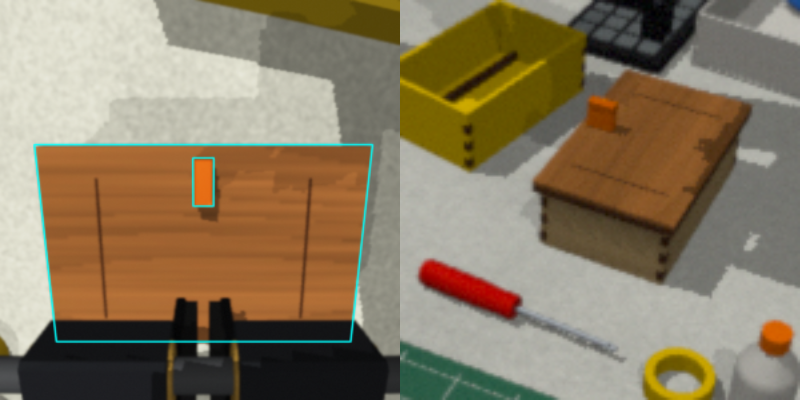

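Lid seated and matching the model (left panel, outline coincident; right panel, even all round). Now press at the centre.

Call:
{"fn": "send_rows", "kwargs": {
  "moves": [
    [[0,0,0,-0.2,0,3,-1],[0,0,0,0,0,3,-1],[0,0,0,0,0,3,-1],[0,0,0,0,0,1.2,-1],[0,0,0,0,0,0.5,-1]]
  ]
}}

```text
time_s: 53.6
position: [0.4729, 0.2011, 0.0858]
tcp_rot: [[-0.997, -0.08, -0.003], [-0.08, 0.997, -0.001], [0.003, -0.0, -1.0]]
force: [0.1, 0.0, 0.2]
opening: 0.011
```

Call:
{"fn": "send_rows", "kwargs": {
  "moves": [
    [[0,0,0,0,0,0.3,-1],[0,0,0,0,0,0.2,-1],[0,0,0,0,0,0.1,-1],[0,0,0,0,0,0.1,-1],[0,0,0,0,0,0,-1]]
  ]
}}

```text
time_s: 54.1
position: [0.4744, 0.2013, 0.0802]
tcp_rot: [[-0.997, -0.08, 0.001], [-0.08, 0.997, 0.0], [-0.001, 0.0, -1.0]]
force: [0.7, 0.4, -0.0]
opening: 0.008
```

Call:
{"fn": "send_rows", "kwargs": {
  "moves": [
    [[0,0,0,0,0,0.1,-1],[0,0,0,0,0,0.1,-1],[0,0,0,0,0,0.1,-1],[0,0,0,0,0,0,-1],[0,0,0,0,0,0,-1]]
  ]
}}

```text
time_s: 54.6
position: [0.4745, 0.2013, 0.0793]
tcp_rot: [[-0.997, -0.08, 0.002], [-0.08, 0.997, 0.0], [-0.002, 0.0, -1.0]]
force: [-3.7, -1.0, 18.0]
opening: 0.006
```

Call:
{"fn": "send_rows", "kwargs": {
  "moves": [
    [[0,0,0,0,0,0.08,-1],[0,0,0,0,0,0.06,-1],[0,0,0,0,0,0,-1],[0,0,0,0,0,0,-1],[0,0,0,0,0,0,-1]]
  ]
}}

```text
time_s: 55.1
position: [0.4745, 0.2013, 0.0793]
tcp_rot: [[-0.997, -0.08, 0.002], [-0.08, 0.997, 0.0], [-0.002, 0.0, -1.0]]
force: [-6.1, -1.8, 29.9]
opening: 0.003
```

Call:
{"fn": "send_rows", "kwargs": {
  "moves": [
    [[0,0,0,0,0,-0.4,-1],[0,0,0,0,0,-1,-1],[0,0,0,0,0,-3,-1],[0,0,0,0,0,-4,-1],[0,0,0,0,0,-4,-1]]
  ]
}}

```text
time_s: 55.6
position: [0.4735, 0.2011, 0.2004]
tcp_rot: [[-0.997, -0.08, -0.002], [-0.08, 0.997, -0.0], [0.002, -0.0, -1.0]]
force: [0.4, 0.1, 0.0]
opening: 0.006
```

Call:
{"fn": "send_rows", "kwargs": {
  "moves": [
    [[0,0,0,0,0,0,-1],[0,0,0,0,0,0,-1],[0,0,0,0,0,0,-1],[0,0,0,0,0,0,-1],[0,0,0,0,0,0,-1]]
  ]
}}

```text
time_s: 56.1
position: [0.4733, 0.201, 0.1981]
tcp_rot: [[-0.997, -0.08, -0.003], [-0.08, 0.997, -0.001], [0.003, -0.0, -1.0]]
force: [0.5, 0.1, 0.5]
opening: 0.004
```

```bash
python3 - <<'E'
from ov import *
s=readout.read_state();print(s["position"],s["force"])
for n in ["scene"]:
    m=camera_model(n);capture(n)
    for t in ["lid_tab","glue","driver","tape"]:print(t,[(np.round(d["location"],3).tolist(),round(d["p"],2)) for d in spot_in(n,t)][:1])
m=camera_model("wrist");im=capture("wrist");hsv=cv2.cvtColor(im,cv2.COLOR_BGR2HSV);h=hsv[...,0]
tab=((h>3)&(h<14)&(hsv[...,1]>200)&(hsv[...,2]>190)).astype(np.uint8)
n,l,st,ce=cv2.connectedComponentsWithStats(tab);i=1+np.argmax(st[1:,4]);v,u=np.nonzero(l==i)
print("tab",st[i],toz(m,np.c_[u,v].astype(float),.109).mean(0),"expected",B()((-.05,0)))
E
```

```text
[0.4733 0.201  0.1981] [0.4868 0.1282 0.5183]
lid_tab [([0.482, 0.182, 0.077], 0.58)]
glue [([0.684, -0.016, 0.066], 0.84)]
driver [([0.421, -0.012, 0.023], 0.93)]
tape [([0.617, -0.01, 0.022], 0.82)]
tab [245 114  14  34 451] [0.4223 0.1973] expected [0.4222 0.1974]
```

```bash
python3 -c "from rig import bot;print(bot.hand_in())"
```

```text
the job is handed in; nothing more can be done
None
```

The job is done and handed in at about 56 s of the 200 s allowed; the hand-in gives no verdict.

- **Lid off:** I tipped the lid about 14° by its tab with the far edge still on the rim, lifted it off and laid it flat on the near half of the mat.
- **Cassettes:** All three were there. Green went into gap2, red into gap1 and yellow into gap0. Overlays on the wrist pictures showed the seven cassettes at their expected places and heights, with the blue ones where they should be.
- **Lid back:** It met the rim at the predicted height. I let go, then pressed on the centre of the top with the closed fingertips up to 30 N. It stayed at 79.3 mm, against 79 mm for seated.
- **Last checks:** The tab was within 0.2 mm of its seated place, and the glue, driver and tape were within about 4 mm of where they started, which is the detector's accuracy. The robot was clear and touching nothing.
- **Failed or disagreed:** At the red cassette the network missed it once, and its next mask gave a yaw about 3° off. An overlay confirmed the first value, 34.8°, and I used that.

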